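# Put the snack boards away in their rack

### The arm

A 6-joint arm with a two-finger parallel gripper is mounted at the origin on the work surface. World frame = base frame: x ahead of the robot, y to its left, z up, the work surface at z = 0. Lengths are in m, angles in rad, forces in N, time in s.
With the tool pointing down it reaches from about 0.4 to 0.825 m from the base axis. Payload 7 kg.
Tool frame: the origin (TCP) lies at the centre of the arm's flange, where the gripper is bolted on; the fingertips stand 178 mm ahead of it and the grasp point (between the pads) lies 159 mm ahead of it; z points along the fingers, y is the direction in which the jaws open and shut (so a half turn about z gives the same grasp; the last joint's range is limited). The gripper opens to 88 mm and grips with 3 to 60 N. Pads are 19 mm wide; open, the fingers measure 130 mm over their backs; the gripper's body (78 mm by 193 mm) begins 47 mm behind the grasp point.
Start: joints at [1.525, 0.359, 0.012, 0, -1.224, -0.288], TCP at [0.221, 0.638, 0.405] pointing down, gripper open.
Joint ranges: [-3.07, 3.07], [-1.43, 2.12], [-1.02, 1.25], [-3.03, 1.67], [-3.05, -0], [-3.03, 3.03]. Speed limits (rad/s): [2.39, 2.39, 3.01, 3.14, 3.14, 3.14].

### API

Orientations are given as [roll, pitch, yaw] about the fixed x, y, z axes, in that order (R = Rz(yaw) Ry(pitch) Rx(roll)).
In Python, from station import arm gives the robot as it stands.
- The arm moves only by the shell command python3 -m handwheel 'ROWS' [OPENING] [FORCE]. ROWS is JSON, a list of rows, each a list of 4 numbers: the shift along the world's x, y, z in cm, then the turn about the world's z in rad. In form: [[dx, dy, dz, yaw], ...]. A call has 1 to 20 rows; each row shifts and turns the commanded pose from where the row before left it; what a row does not reach is not made up. A row lasts 1/10 s, in which the tool goes at most 50 mm and 8.59 degrees, less where a joint would pass 70% of its speed; a pose out of reach is approached as far as the arm can. A call is refused whole if a number of a shift passes 5 or a number of a turn 0.15, either way. A call with a gripper value outside its range is refused whole. OPENING is the closure, from 0 (fully open) to 1 (shut), set as the call begins (- or left out, the last holds). The fingers move at their own pace and stop on an object; FORCE is the grip in N (left out, the last holds). Time passes only in rows, so rows that do not move let the fingers close. It gives the time, the measured TCP pose, the force and the opening at its end, in the units of the state.
- arm.get_state(): the state, without advancing time (a new reading comes with each control period).
- arm.grab_frame(name): name is "scene" or "top" or "wrist"; returns a dict with "image" (480x640x3 uint8, red, green, blue), "depth" (480x640 float32, m along the optical axis (not along the pixel's ray), 0 where there is no reading), "vfov" (degrees; the focal length in pixels is half the picture's height over the tangent of half this angle, whatever the lens; pixels are square), "cx", "cy" (the principal point, pixels), "k1" (the pictures are not rectified: a ray, as slopes to the right and down, at radius r is drawn at 1 + k1 r^2 times it, then the intrinsics apply), "rvec" (rotation vector, rad) and "tvec" (3), from world to camera coordinates, as OpenCV has them. Camera axes: x right, y down, z forward; pixel columns grow to the right and rows downward; lengths in m; the calibration is good to about 2 mm. A picture is of the moment at which its call begins.
- arm.job_done(): hands the job in, once; it reports no verdict.
The state is a dict: "t": time; "q": joint angles; "qd": joint speeds; "joint_efforts": joint torques, N m; "eef_pos": TCP position; "ee_rot": TCP orientation; "force": force on the tool from outside, world axes, zero at the start; "moment": the same for the moment, N m; "width": finger opening in m.
Only numpy, scipy, OpenCV 4.12 (cv2) and the standard library are available. Lean on these libraries where they do the work, as an engineer would, in place of code of your own. Each camera call takes 0.05 s, during which the arm holds its last target.

### The job

Put the breakfast boards away: first take the egg cup that was left on the rack and put it in the drawer with the other egg cups, then stack all the small snack boards (three to five of them) squarely on the middle of the rack's plate, edges flush in one tidy pile, while the bar is still open. Finally swing the rack's bar down over the pile until it rests fully home in its catch, let go, and leave the other things on the shelf where they are.

Things in the scene. Friction and masses are not known exactly. Their poses are not given: they have to be found in the camera images.
- rack: board rack: dark steel plate 90 (x) by 210 (y) by 10 mm thick, fixed; origin under the plate's centre, y along it. The pile belongs on the plate (top at z = 10 mm), centred on the origin, long sides along y. Hinge post at y = +88 mm (30 x 16 mm, 80 tall), catch post at y = -88 mm (26 x 12, 76 tall, its fork prongs reach 96 mm). Even five boards (top at 70 mm) pass below the closed bar
- bar (a joint): angle of the retaining bar (flat steel, 12 x 8 mm, ball knob at its free end): 0 = closed, level over the pile, resting in the catch post's fork (end stop); pi/2 = upright; starts open at 1.65 to 1.85, leaning away from the pile; end stop 2.1. The hinge is stiff (0.11 N m, some 0.6 N at the ball): the bar stays where it is left
- bar_ball (a point): centre of the black ball knob, 22 mm across, on the free end of the bar, 198 mm from the hinge axis; it can be pinched from above along the rack's x and led along the arc. With the bar closed it is at rack (0, -110, 86) mm
- bar_hinge (a point): point on the hinge axis of the bar, at rack (0, 88, 86) mm; the axis is the rack's x; opening lifts the ball and carries it over towards the rack's +y
- egg_cup: grey egg cup, open round cup 48 mm across the rim, 46 mm tall, about 35 g, standing on the rack's plate at the start where the boards must go; origin at the centre of its underside
- drawer: open drawer slid out of a low steel unit, fixed; origin at the centre of the drawer's underside, the unit is on its +x side
- drawer_in (a point): centre of the drawer's inner floor (4 to 5 mm above the table); inside 142 mm (x) by 152 mm (y), walls 4 mm thick up to 45 mm over the table; the half towards -x (the robot) is empty, two egg cups of the same kind stand in the +x half
- cup_a: egg cup already in the drawer, 48 mm across, 46 mm tall; origin under its centre
- cup_b: second egg cup already in the drawer, the same
- jar: glass jar with steel screw cap, 72 mm across, 115 mm tall; origin under its centre; leave alone. (A fixed silver egg cooker, 184 mm across and 150 mm tall, stands at the far edge beyond the rack, its near side at x = 0.74 m or more)
- mug: white mug, 80 mm across, 90 mm tall; leave alone
- pepper_mill: dark wooden pepper mill, 54 mm across, 128 mm tall; leave alone
- spoon: steel spoon 160 mm long lying along its x; leave alone
- board1: beech snack board, a flat slab 64 mm (x) by 130 mm (y) by 12 mm thick, about 75 g, lying flat on the steel top somewhere; origin at the centre of its underside, long side along y. All five are alike and may be piled in any order; some may be absent (pose None). The larger, darker cutting board is not one of them
- board2: another such snack board, or absent (see board1)
- board3: another such snack board, or absent (see board1)
- board4: another such snack board, or absent (see board1)
- board5: another such snack board, or absent (see board1)
Things that resemble listed ones, but are neither listed nor needed, are in the scene too. Leave any purple or red look-alike of the egg_cup alone.

How it is judged:
On the way, in this order (a step that is already met when the one before it is completed fails the run):
1. the egg cup stands or lies in the drawer, released (x of egg_cup in the frame of drawer_in between -0.068 and 0.068 m and y of egg_cup in the frame of drawer_in between -0.073 and 0.073 m and z of egg_cup in the frame of drawer_in below 0.035 m and linear speed of egg_cup below 0.05 m/s and contact force between egg_cup and the fingers below 0.05 N), for 0.2 s.
2. all snack boards present lie in one square pile in the middle of the rack's plate, with the bar still open (horizontal distance between each of board1, board2, board3, board4, board5 and rack below 0.011 m and angle between the y axis of each of board1, board2, board3, board4, board5 and the y axis of rack, either way round below 0.12 rad and angle between each of board1, board2, board3, board4, board5's own z axis and vertical below 0.06 rad and height (world z) of each of board1, board2, board3, board4, board5 below 0.064 m and linear speed of each of board1, board2, board3, board4, board5 below 0.03 m/s and contact force between each of board1, board2, board3, board4, board5 and the fingers below 0.05 N and horizontal distance between board1 and board2 below 0.008 m and angle between the y axis of board1 and the y axis of board2, either way round below 0.1 rad and horizontal distance between each of board1, board2 and board3 below 0.008 m and angle between the y axis of each of board1, board2 and the y axis of board3, either way round below 0.1 rad and horizontal distance between each of board1, board2, board3 and board4 below 0.008 m and angle between the y axis of each of board1, board2, board3 and the y axis of board4, either way round below 0.1 rad and horizontal distance between each of board1, board2, board3, board4 and board5 below 0.008 m and angle between the y axis of each of board1, board2, board3, board4 and the y axis of board5, either way round below 0.1 rad and value of joint bar above 0.8 rad), for 0.2 s.
3. the bar is swung down into its catch (value of joint bar below 0.05 rad), for 0.2 s.
At the end, for the whole second after the job is handed in: The egg cup is in the drawer on its floor; every snack board present lies flat in one pile, within 11 mm of the middle of the rack's plate and 7 degrees of its direction, each within 8 mm and 6 degrees of every other; the bar is closed to within 0.05 rad of its stop; all is released and at rest (all of step 1 and horizontal distance between each of board1, board2, board3, board4, board5 and rack below 0.011 m and angle between the y axis of each of board1, board2, board3, board4, board5 and the y axis of rack, either way round below 0.12 rad and angle between each of board1, board2, board3, board4, board5's own z axis and vertical below 0.06 rad and height (world z) of each of board1, board2, board3, board4, board5 below 0.064 m and linear speed of each of board1, board2, board3, board4, board5 below 0.03 m/s and contact force between each of board1, board2, board3, board4, board5 and the fingers below 0.05 N and horizontal distance between board1 and board2 below 0.008 m and angle between the y axis of board1 and the y axis of board2, either way round below 0.1 rad and horizontal distance between each of board1, board2 and board3 below 0.008 m and angle between the y axis of each of board1, board2 and the y axis of board3, either way round below 0.1 rad and horizontal distance between each of board1, board2, board3 and board4 below 0.008 m and angle between the y axis of each of board1, board2, board3 and the y axis of board4, either way round below 0.1 rad and horizontal distance between each of board1, board2, board3, board4 and board5 below 0.008 m and angle between the y axis of each of board1, board2, board3, board4 and the y axis of board5, either way round below 0.1 rad and value of joint bar below 0.05 rad); the robot touches nothing.
It fails at once if the glass jar is disturbed (moved more than 40 mm) (distance of jar from where it was at the start of the episode above 0.04 m).
It fails at once if the mug is disturbed (moved more than 40 mm) (distance of mug from where it was at the start of the episode above 0.04 m).
It fails at once if the pepper mill is disturbed (moved more than 40 mm) (distance of pepper_mill from where it was at the start of the episode above 0.04 m).
It fails at once if the spoon is disturbed (moved more than 40 mm) (distance of spoon from where it was at the start of the episode above 0.04 m).
Of board1, board2, board3, board4, board5 only 3 to 5 are there at a start; the rules pass over those that are not, and their reading is None.
At some moment in a run one of board1, board2, board3, board4, board5 may be knocked a few centimetres aside while the robot is not near it.
It also fails if it takes over 210 s, if anything falls off the work surface, if the arm or the gripper's body presses on something with over 40 N, if the wrist force passes 120 N, or if a joint passes its speed limit or range.

## Working session

There is one attempt and no reset: what is moved stays moved. The work goes in short steps, Python scripts to look and compute and a shell command to move; the robot and the scene stay as the last step left them, time stands still between calls to the robot, and variables do not carry over. Pictures are saved under pics/ and viewed, and the job is handed in when it is done.

```bash
ls; mkdir -p pics
cat > h.py <<'E'
import numpy as np, cv2
from station import arm
def grab(n):
    f=arm.grab_frame(n); return f
def save(img,name,crop=None,scale=1):
    if crop: x0,y0,x1,y1=crop; img=img[y0:y1,x0:x1]
    if scale!=1: img=cv2.resize(img,None,fx=scale,fy=scale,interpolation=cv2.INTER_CUBIC)
    cv2.imwrite('pics/'+name+'.png',img[:,:,::-1])
def ray(f,u,v):
    fl=240/np.tan(np.radians(f['vfov'])/2)
    xd=np.array([(u-f['cx'])/fl,(v-f['cy'])/fl]); x=xd.copy()
    for _ in range(30): x=xd/(1+f['k1']*(x@x))
    return x
def onz(f,u,v,z):
    R=cv2.Rodrigues(np.array(f['rvec'],float))[0]; t=np.array(f['tvec'],float).ravel()
    x=ray(f,u,v); d=R.T@np.array([x[0],x[1],1.]); c=-R.T@t
    return c+d*(z-c[2])/d[2]
def proj(f,P):
    R=cv2.Rodrigues(np.array(f['rvec'],float))[0]; t=np.array(f['tvec'],float).ravel()
    p=R@np.array(P,float)+t; s=p[:2]/p[2]; s=s*(1+f['k1']*(s@s))
    fl=240/np.tan(np.radians(f['vfov'])/2)
    return s*fl+[f['cx'],f['cy']]
def dep(f,u,v):
    R=cv2.Rodrigues(np.array(f['rvec'],float))[0]; t=np.array(f['tvec'],float).ravel()
    x=ray(f,u,v); z=f['depth'][int(round(v)),int(round(u))]
    return R.T@(np.array([x[0],x[1],1.])*z-t)
def cloud(f):
    fl=240/np.tan(np.radians(f['vfov'])/2)
    vv,uu=np.mgrid[0:480,0:640]; X=np.stack([(uu-f['cx'])/fl,(vv-f['cy'])/fl],-1); Y=X.copy()
    for _ in range(30): Y=X/(1+f['k1']*(Y**2).sum(-1,keepdims=True))
    z=f['depth']; P=np.concatenate([Y*z[...,None],z[...,None]],-1)
    R=cv2.Rodrigues(np.array(f['rvec'],float))[0]; t=np.array(f['tvec'],float).ravel()
    return (P-t)@R
E
python3 - <<'E'
from h import *
import pickle
for n in ['scene','top','wrist']:
    f=grab(n); save(f['image'],n+'0'); pickle.dump(f,open(n+'0.pkl','wb'))
    print(n,f['vfov'],f['cx'],f['cy'],f['k1'])
print(arm.get_state())
E
```

```text
pics
scene 55.19856024493944 317.1912749099813 231.35093354965716 -0.0934709018564005
top 46.11026041852232 317.5314262796442 242.63521707697862 0.009239546043249796
wrist 60.48396974940252 315.42341197904256 243.66728065464014 -0.06970795944160828
{'t': 0.15, 'q': array([ 1.52511662e+00,  3.59220507e-01,  1.12857203e-02, -2.70051771e-04,
       -1.22407396e+00, -2.88115450e-01]), 'qd': array([ 0.00014635, -0.00278339,  0.00228379,  0.00235268,  0.00139743,
       -0.00036462]), 'joint_efforts': array([-7.68632035e-04, -5.83276391e+01,  2.93290275e+01,  7.00102910e+00,
        8.77228245e-03, -1.16879924e-04]), 'eef_pos': array([0.22109595, 0.63761876, 0.40394332]), 'ee_rot': array([ 3.14035806e+00, -1.01100972e-04, -3.33887013e-01]), 'force': array([ 0.3782027 , -1.19762921, -0.96179231]), 'moment': array([-0.04155967,  0.01295807, -0.01696424]), 'width': 0.08771425203717088}
```

View pics/scene0.png

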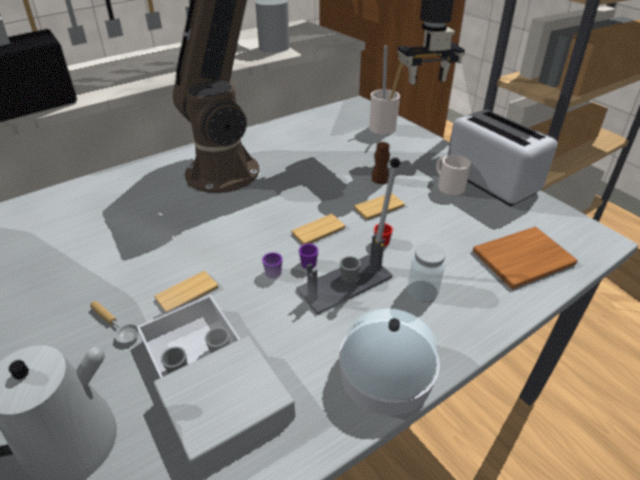

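View pics/top0.png

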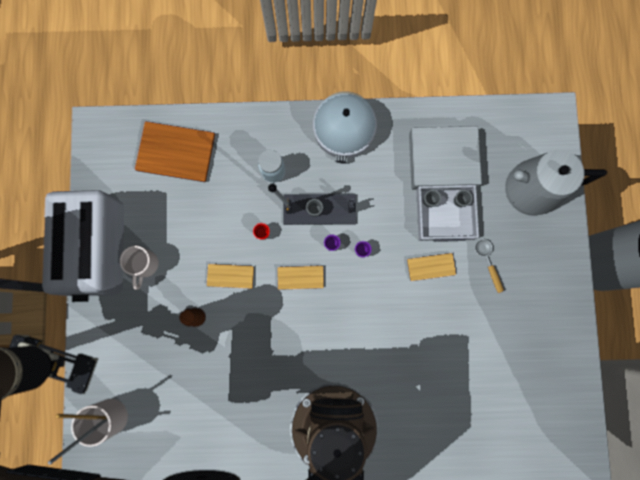

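View pics/wrist0.png

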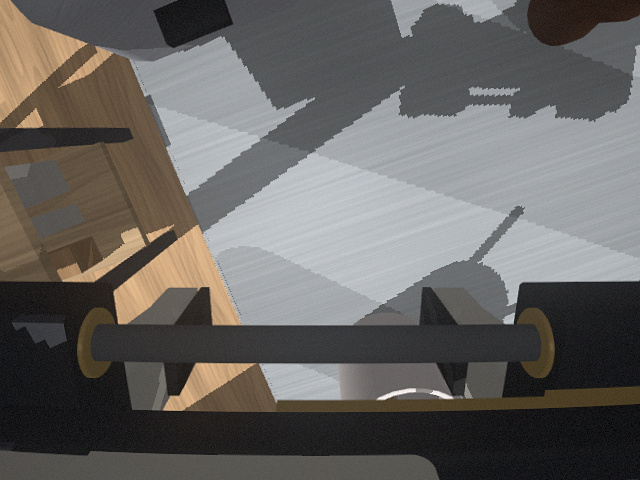

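Top view: the rack is at (320,208), with the grey egg cup on it at (315,206), the catch post at (365,203) and the ball at (272,187). The drawer is at (448,212), and there are three beech boards at (230,276), (301,277) and (432,266). The cup look-alikes are red (261,231) and purple (332,242), (363,249). The darker cutting board is at (175,151). I'll measure these next.

Run:
```python
from h import *
import pickle
f=pickle.load(open('top0.pkl','rb')); P=cloud(f)
im=f['image']
save(im,'topA',(190,160,400,300),3.8)
save(im,'topB',(390,160,520,300),4.2)
s=pickle.load(open('scene0.pkl','rb'))
save(s['image'],'sceneA',(230,140,450,320),3.5)
for n,(u,v) in dict(b1=(230,276),b2=(301,277),b3=(432,266),table=(380,290),rackplate=(345,208),cupc=(315,206)).items():
    print(n,dep(f,u,v).round(4))
hsv=cv2.cvtColor(im,cv2.COLOR_RGB2HSV)
# boards: beech color
m=((hsv[...,0]>10)&(hsv[...,0]<28)&(hsv[...,1]>90)&(hsv[...,2]>120)).astype(np.uint8)
m[:240]=0; m[300:]=0
n,l,st,c=cv2.connectedComponentsWithStats(m)
for i in range(1,n):
    if st[i,4]<300: continue
    cn=cv2.findContours((l==i).astype(np.uint8),0,1)[0][0][:,0]
    print(st[i],c[i],'zmed',np.median(P[l==i][:,2]))
    W=np.array([onz(f,u,v,0.012)[:2] for u,v in cn]).astype(np.float32)
    print(cv2.minAreaRect(W))
```

```text
b1 [0.4278 0.2819 0.0157]
b2 [0.4195 0.081  0.0097]
b3 [ 0.4399 -0.2928  0.009 ]
table [ 0.3765 -0.1429 -0.0006]
rackplate [ 0.6143 -0.0509  0.0135]
cupc [0.6216 0.0353 0.0194]
[408 254  48  27 992] [431.20866935 266.53629032] zmed 0.011799362628189232
((0.4383779764175415, -0.2899344861507416), (0.06175309792160988, 0.13034029304981232), 5.994688034057617)
[ 207  264   47   25 1003] [230.00199402 275.70887338] zmed 0.012422463455647858
((0.4289174973964691, 0.28263866901397705), (0.12970241904258728, 0.06268306076526642), 84.74513244628906)
[ 278  266   46   23 1002] [300.40219561 277.08183633] zmed 0.011879659261351212
((0.4193943738937378, 0.08223786950111389), (0.12796980142593384, 0.062349580228328705), 88.8541030883789)
```

View pics/topA.png

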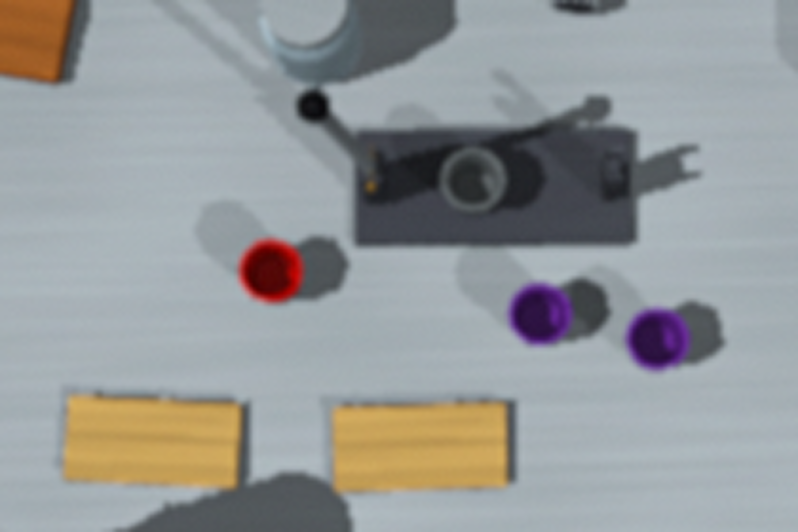

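View pics/topB.png

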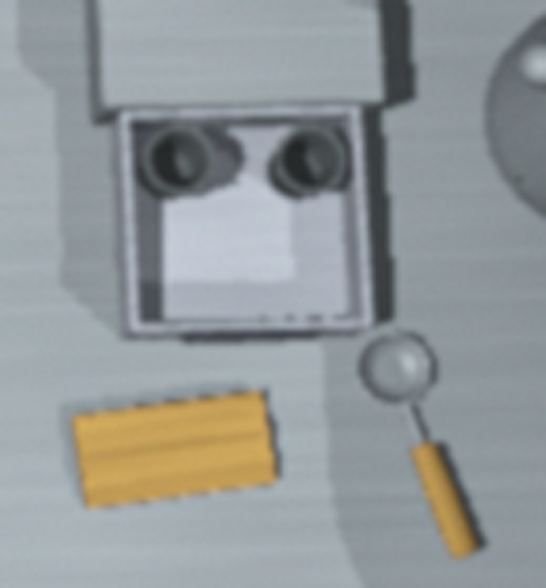

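View pics/sceneA.png

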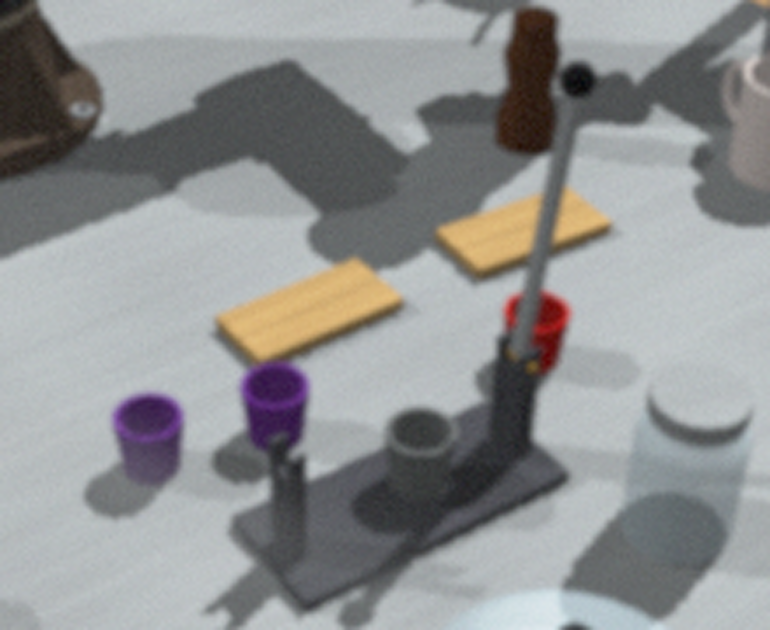

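Run:
```python
from h import *
import pickle
f=pickle.load(open('top0.pkl','rb')); P=cloud(f); im=f['image']
def A(u,v,z): return onz(f,190+(u-1.4)/3.8,160+(v-1.4)/3.8,z)
def B(u,v,z): return onz(f,390+(u-1.6)/4.2,160+(v-1.6)/4.2,z)
c=np.array([A(*p,0.01) for p in [(357,130),(635,127),(637,243),(355,245)]]); print('rack',c[:,:2].round(4),c.mean(0).round(4))
r=cv2.minAreaRect(c[:,:2].astype(np.float32)); print(r)
print('cup rim',A(473,179,0.056).round(4),'red',A(271,270,.046).round(4),'purp',A(540,313,.046).round(4),A(657,339,.046).round(4))
d=np.array([B(*p,0.045) for p in [(120,112),(363,104),(378,328),(126,335)]]); print('drawer',d[:,:2].round(4),d.mean(0).round(4))
print('cups',B(180,158,.05).round(4),B(307,158,.05).round(4))
print('ball dep',dep(f,272,187).round(4))
s=pickle.load(open('scene0.pkl','rb'))
# triangulate ball
def rd(f,u,v):
    a=onz(f,u,v,0.3);R=cv2.Rodrigues(f['rvec'])[0];c=-R.T@np.ravel(f['tvec']);d=a-c;return c,d/np.linalg.norm(d)
c1,d1=rd(f,190+(314-1.4)/3.8,160+(106-1.4)/3.8); c2,d2=rd(s,230+(578-1.3)/3.5,140+(81-1.3)/3.5)
M=np.stack([d1,-d2],1); x=np.linalg.lstsq(M,c2-c1,rcond=None)[0]; p1=c1+d1*x[0];p2=c2+d2*x[1]; print('ball',p1.round(4),p2.round(4))
# color mask rack
m=(im.max(-1)<90).astype(np.uint8); m[:185]=0;m[232:]=0;m[:,:280]=0;m[:,362:]=0
# plate by depth
h=P[...,2]; sel=(np.abs(h-0.011)<0.004); sel[:188]=0;sel[230:]=0;sel[:,:278]=0;sel[:,364:]=0
n,l,st,cc=cv2.connectedComponentsWithStats(sel.astype(np.uint8)); i=1+np.argmax(st[1:,4]); print(st[i]); pts=P[l==i][:,:2]; print(cv2.minAreaRect(pts.astype(np.float32)))
```

```text
rack [[ 0.662   0.1253]
 [ 0.6579 -0.0866]
 [ 0.5684 -0.0847]
 [ 0.5732  0.1287]] [0.6154 0.0207 0.01  ]
((0.6155813932418823, 0.021011345088481903), (0.2135135680437088, 0.08955909311771393), 88.70939636230469)
cup rim [0.6124 0.0378 0.056 ] red [0.5504 0.189  0.046 ] purp [ 0.5125 -0.0087  0.046 ] [ 0.4907 -0.0941  0.046 ]
drawer [[ 0.6646 -0.2589]
 [ 0.6652 -0.4229]
 [ 0.5125 -0.423 ]
 [ 0.5127 -0.255 ]] [ 0.5887 -0.3399  0.045 ]
cups [ 0.6308 -0.2965  0.05  ] [ 0.6282 -0.3816  0.05  ]
ball dep [0.6177 0.1362 0.2903]
ball [0.6184 0.1363 0.2816] [0.6175 0.1351 0.2813]
[ 282  193   74   32 1227]
((0.6160747408866882, 0.025178983807563782), (0.21104389429092407, 0.09174038469791412), 88.29267120361328)
```

```bash
python3 -m handwheel '[[1.4,-3.7,0,-0.077],[1.4,-3.7,0,-0.077],[1.4,-3.7,0,-0.077],[1.4,-3.7,0,-0.077],[1.4,-3.7,0,-0.077],[1.4,-3.7,0,-0.077],[1.4,-3.7,0,-0.077],[1.4,-3.7,0,-0.077],[1.4,-3.7,0,-0.077],[1.4,-3.7,0,-0.077],[1.4,-3.7,0,-0.077],[1.4,-3.7,0,-0.077],[1.4,-3.7,0,-0.077],[1.4,-3.7,0,-0.077],[1.4,-3.7,0,-0.077],[1.4,-3.7,0,-0.077],[0,0,0,0],[0,0,0,0]]' 0 20
python3 - <<'E'
from h import *
import pickle
f=grab('wrist'); save(f['image'],'w1'); pickle.dump(f,open('w1.pkl','wb'))
R=cv2.Rodrigues(f['rvec'])[0]; print('cam',(-R.T@np.ravel(f['tvec'])).round(4), R.round(2)); s=arm.get_state(); print(s['q'].round(3),s['eef_pos'],s['ee_rot'])
E
```

```text
t: 1.95
eef_pos: [0.4452, 0.0448, 0.4044]
ee_rot: [3.141, -0.0, -1.568]
force: [0.1, 0.3, -0.4]
width: 0.0878
cam [ 0.4452 -0.0265  0.3842] [[-1.   -0.   -0.  ]
 [-0.    0.96  0.27]
 [ 0.    0.27 -0.96]]
[ 0.545 -0.027 -0.462 -0.    -1.135 -0.54 ] [0.44507554 0.04552971 0.4045079 ] [ 3.14131140e+00  7.73283000e-05 -1.56639534e+00]
```

View pics/w1.png

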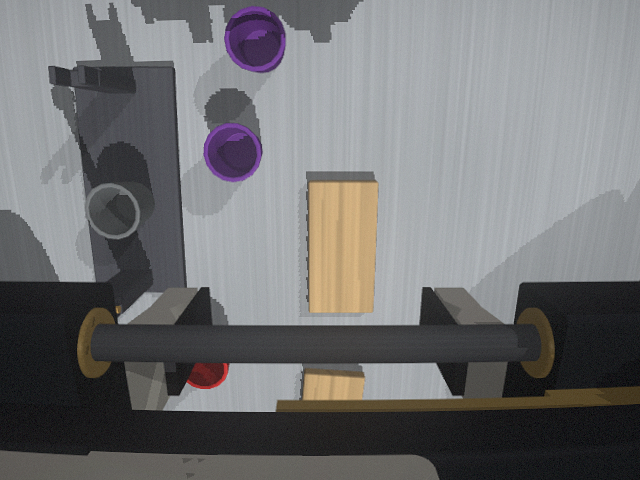

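Wrist view: the grey cup on the plate has its rim at (113,211). The purple look-alikes are at (255,40) and (233,152), and the red one is at (205,372). Only the grey cup stands on the rack, so it is the one to move. I'll confirm it in an enlarged crop.

Run:
```python
from h import *
import pickle
f=pickle.load(open('w1.pkl','rb')); save(f['image'],'w1a',(40,40,240,320),2.1)
g=grab('scene'); save(g['image'],'s1',(150,0,500,330),2)
print('cup',onz(f,113,211,.056).round(4)); 
for p in [(174,66),(186,290),(77,66)]: print(onz(f,*p,.01).round(4))
P=cloud(f); h=P[...,2]; 
sel=(np.abs(h-0.010)<0.004); sel[300:]=0; sel[:,195:]=0
n,l,st,cc=cv2.connectedComponentsWithStats(sel.astype(np.uint8)); i=1+np.argmax(st[1:,4]); print(st[i],P[l==i][:,2].mean()); print(cv2.minAreaRect(P[l==i][:,:2].astype(np.float32)))
q=P[200:222,85:145][...]; r=P[180:245,80:150].reshape(-1,3); r=r[np.abs(r[:,2]-.055)<.004]; print('rim',r.min(0),r.max(0),(r.min(0)+r.max(0))/2)
```

```text
cup [0.6122 0.0373 0.056 ]
[ 0.5673 -0.0806  0.01  ]
[0.5722 0.1252 0.01  ]
[ 0.654  -0.0829  0.01  ]
[   74    66   112   227 16078] 0.009918397601754973
((0.616412878036499, 0.023135662078857422), (0.21057207882404327, 0.09116991609334946), 88.72789001464844)
rim [0.58987284 0.01354404 0.0510065 ] [0.63682104 0.06055634 0.05779594] [0.61334694 0.03705019 0.05440122]
```

View pics/w1a.png

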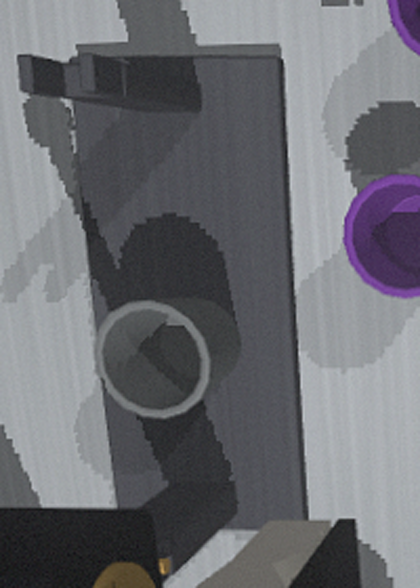

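View pics/s1.png

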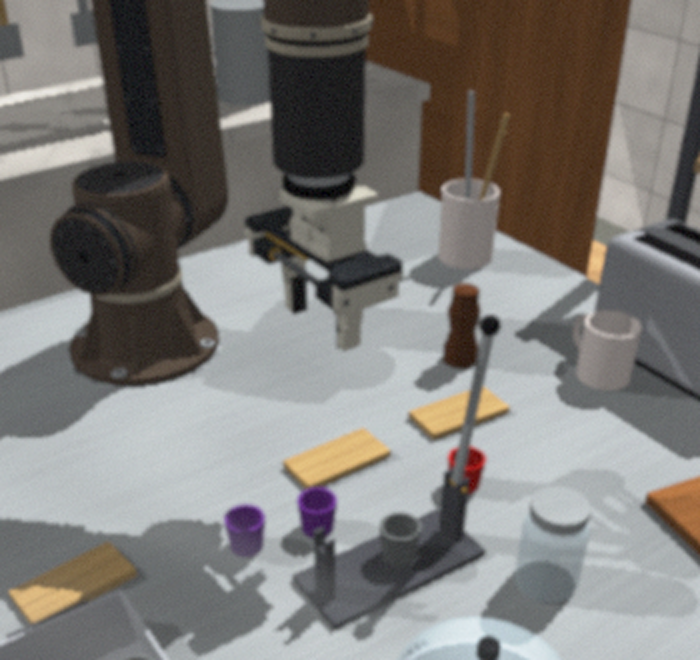

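The crop confirms that the grey open cup is standing on the plate, centred at about (0.613, 0.037). I'm moving over it.

```bash
python3 -m handwheel '[[2.4,-0.12,0,0],[2.4,-0.12,0,0],[2.4,-0.12,0,0],[2.4,-0.12,0,0],[2.4,-0.12,0,0],[2.4,-0.12,0,0],[2.4,-0.12,0,0],[0,0,-3,0],[0,0,-3,0],[0,0,-3,0],[0,0,-3,0],[0,0,-3,0],[0,0,0,0],[0,0,0,0]]' 0 20
python3 - <<'E'
from h import *
import pickle
g=grab('scene'); save(g['image'],'s2',(200,0,500,330),2)
f=grab('wrist'); save(f['image'],'w2'); pickle.dump(f,open('w2.pkl','wb'))
E
```

```text
t: 3.45
eef_pos: [0.6133, 0.0386, 0.255]
ee_rot: [3.141, -0.001, -1.563]
force: [0.1, 0.2, 1.3]
width: 0.0878
```

View pics/s2.png

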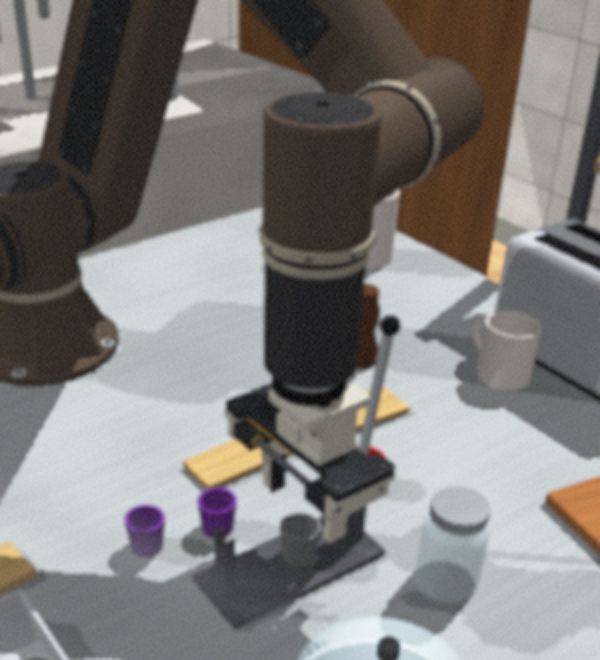

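View pics/w2.png

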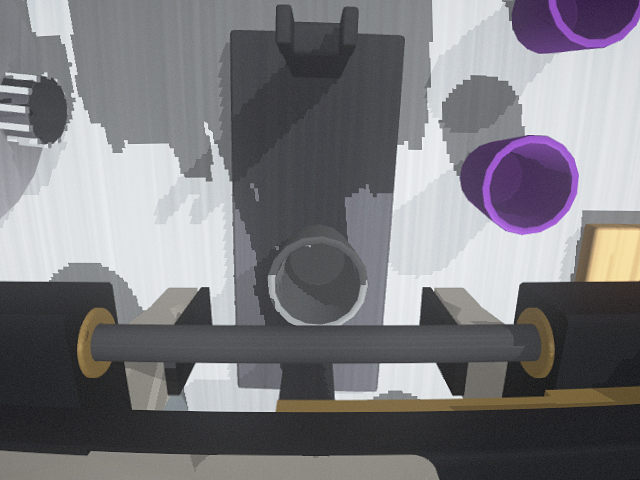

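Run:
```python
from h import *
import pickle
f=pickle.load(open('w2.pkl','rb'))
L=[onz(f,x,y,.056) for x,y in [(268,280),(367,280)]]; print(np.round(L,4))
P=cloud(f); r=P[235:325,260:375].reshape(-1,3); r=r[np.abs(r[:,2]-.055)<.003]; print('rim',r.min(0),r.max(0),(r.min(0)+r.max(0))/2)
for p in [(232,31),(404,37),(239,387),(376,390)]: print(onz(f,*p,.01).round(4))
sel=(np.abs(P[...,2]-0.010)<0.004);
n,l,st,cc=cv2.connectedComponentsWithStats(sel.astype(np.uint8)); i=1+np.argmax(st[1:,4]); print(st[i],P[l==i][:,2].mean()); print(cv2.minAreaRect(P[l==i][:,:2].astype(np.float32)))
```

```text
[[0.6362 0.0349 0.056 ]
 [0.5901 0.0345 0.056 ]]
rim [0.58982608 0.0133411  0.05200921] [0.63698742 0.05815019 0.05781712] [0.61340675 0.03574565 0.05491316]
[ 0.6575 -0.0818  0.01  ]
[ 0.57   -0.0796  0.01  ]
[0.6624 0.1254 0.01  ]
[0.5748 0.1267 0.01  ]
[  230    30   175   295 36447] 0.009714574510210294
((0.616115152835846, 0.00012505799531936646), (0.16492494940757751, 0.09066943824291229), 88.82982635498047)
```

```bash
python3 -m handwheel '[[0,-0.1,-2,0],[0,0,-2,0],[0,0,-1.6,0],[0,0,0,0],[0,0,0,0]]' 0 15; python3 -m handwheel '[[0,0,0,0],[0,0,0,0],[0,0,0,0],[0,0,0,0],[0,0,0,0],[0,0,0,0],[0,0,0,0],[0,0,0,0]]' 1 12;  python3 -m handwheel '[[0,0,1,0],[0,0,2,0],[0,0,3,0],[0,0,3,0],[0,0,0,0]]'
python3 - <<'E'
from h import *
f=grab('wrist'); save(f['image'],'w3')
E
```

```text
t: 4.05
eef_pos: [0.6138, 0.0366, 0.2002]
ee_rot: [-3.14, 0.0, -1.565]
force: [0.0, -0.1, 0.2]
width: 0.0873
t: 4.85
eef_pos: [0.6133, 0.0363, 0.1987]
ee_rot: [-3.141, -0.0, -1.566]
force: [0.1, -0.3, 2.1]
width: 0.047
t: 5.35
eef_pos: [0.6146, 0.0366, 0.294]
ee_rot: [-3.134, 0.002, -1.565]
force: [0.8, 0.7, -0.7]
width: 0.0472
```

View pics/w3.png

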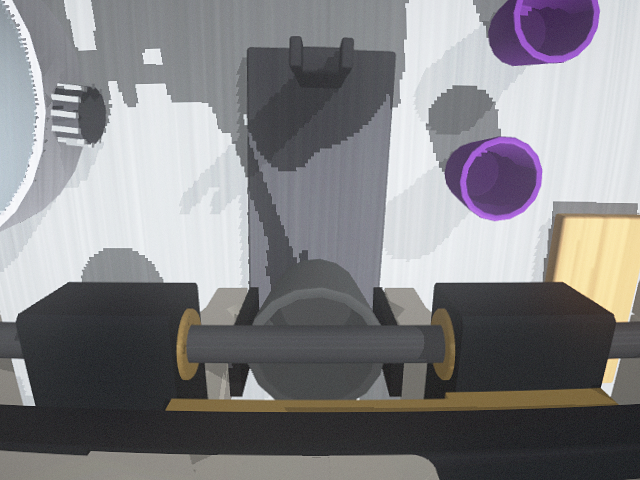

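```bash
python3 -m handwheel '[[0,0,3,0],[0,0,3,0],[-0.5,-3.1,0,-0.143],[-0.5,-3.1,0,-0.143],[-0.5,-3.1,0,-0.143],[-0.5,-3.1,0,-0.143],[-0.5,-3.1,0,-0.143],[-0.5,-3.1,0,-0.143],[-0.5,-3.1,0,-0.143],[-0.5,-3.1,0,-0.143],[-0.5,-3.1,0,-0.143],[-0.5,-3.1,0,-0.143],[-0.5,-3.1,0,-0.143],[-0.4,-3.4,0,0],[0,0,0,0],[0,0,0,0]]'
python3 - <<'E'
from h import *
import pickle
g=grab('scene'); save(g['image'],'s4',(50,100,400,480),1.5)
f=grab('top'); save(f['image'],'t4',(380,120,560,310),3); pickle.dump(f,open('t4.pkl','wb'))
f=grab('wrist'); save(f['image'],'w4'); pickle.dump(f,open('w4.pkl','wb'))
print(arm.get_state()['q'].round(2))
E
```

```text
t: 7.0
eef_pos: [0.5536, -0.3393, 0.3476]
ee_rot: [3.141, -0.002, -3.141]
force: [-0.9, 1.0, -0.6]
width: 0.0469
[-0.25  0.36 -0.13 -0.   -1.09 -1.32]
```

View pics/s4.png

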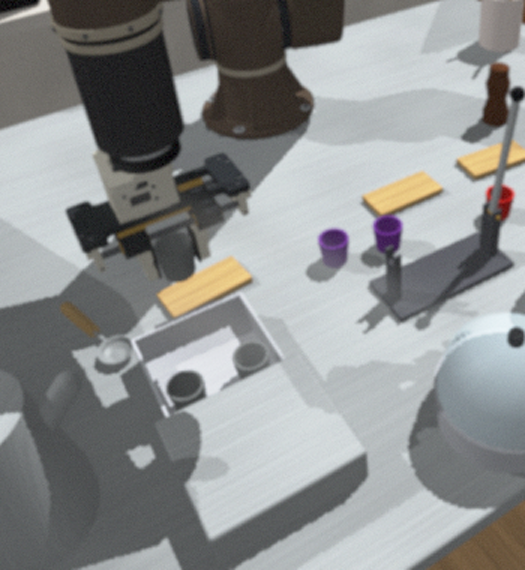

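View pics/w4.png

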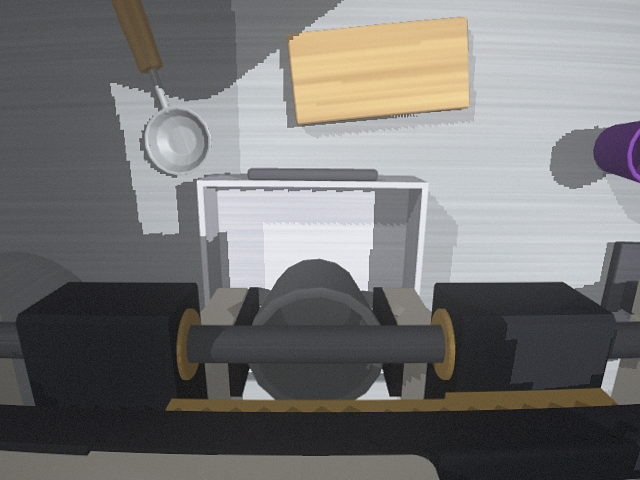

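Run:
```python
from h import *
import pickle
f=pickle.load(open('w4.pkl','rb'))
for p in [(199,180),(427,181),(207,188),(419,188)]: print(onz(f,*p,.045).round(4))
P=cloud(f)
cn=[(289,39),(466,17),(468,106),(298,124)]
W=np.array([onz(f,u,v,.012)[:2] for u,v in cn],np.float32); print(W,W.mean(0))
```

```text
[ 0.5153 -0.4175  0.045 ]
[ 0.5155 -0.2604  0.045 ]
[ 0.5209 -0.4123  0.045 ]
[ 0.5204 -0.2656  0.045 ]
[[ 0.41871604 -0.35641035]
 [ 0.40206397 -0.2305906 ]
 [ 0.463428   -0.22434318]
 [ 0.47771618 -0.35031846]] [ 0.44048107 -0.29041564]
```

```bash
python3 -m handwheel '[[0,0,-3,0],[0,0,-3,0],[0,0,-3,0],[0,0,-3,0],[0,0,-2,0],[0,0,-1,0],[0,0,0,0],[0,0,0,0]]';  python3 -m handwheel '[[0,0,0,0],[0,0,0,0],[0,0,0,0],[0,0,0,0],[0,0,0,0]]' 0.25;python3 -m handwheel '[[0,0,2,0],[0,0,3,0],[0,0,3,0],[0,0,3,0],[0,0,3,0],[0,0,0,0],[0,0,0,0]]' 0
python3 - <<'E'
from h import *
import pickle
f=grab('wrist'); save(f['image'],'w5'); pickle.dump(f,open('w5.pkl','wb'))
E
```

```text
t: 7.95
eef_pos: [0.5548, -0.3384, 0.1996]
ee_rot: [-3.141, 0.001, -3.138]
force: [0.0, -0.0, 0.2]
width: 0.0474
t: 8.45
eef_pos: [0.5542, -0.3387, 0.1989]
ee_rot: [-3.141, 0.0, -3.139]
force: [0.8, 0.2, 0.4]
width: 0.0656
t: 9.15
eef_pos: [0.5541, -0.3387, 0.3395]
ee_rot: [-3.141, 0.002, -3.139]
force: [-0.9, 0.8, -0.0]
width: 0.0876
```

View pics/w5.png

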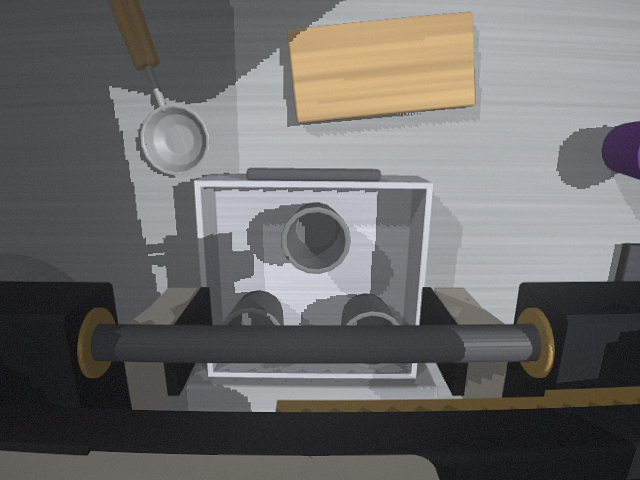

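The egg cup stands upright in the drawer, with its rim at (316,240) and nothing else moved. Next is the board nearest the drawer, seen at (385,68) in this view. I'll measure it and the drawer handle clearance.

Run:
```python
from h import *
import pickle
f=pickle.load(open('w5.pkl','rb'))
P=cloud(f)
for p in [(314,170),(250,170),(378,172)]: print('handle',P[p[1],p[0]].round(4))
hsv=cv2.cvtColor(f['image'],cv2.COLOR_RGB2HSV)
m=((hsv[...,0]>8)&(hsv[...,0]<30)&(hsv[...,1]>70)&(hsv[...,2]>120)).astype(np.uint8); m[135:]=0; m[:,:270]=0
n,l,st,c=cv2.connectedComponentsWithStats(m); i=1+np.argmax(st[1:,4])
cn=cv2.findContours((l==i).astype(np.uint8),0,1)[0][0][:,0]
W=np.array([onz(f,u,v,0.012)[:2] for u,v in cn]).astype(np.float32); print(cv2.minAreaRect(W),P[l==i][:,2].mean())
```

```text
handle [ 0.5086 -0.339   0.0439]
handle [ 0.5087 -0.3815  0.0433]
handle [ 0.5098 -0.2963  0.0431]
((0.43975675106048584, -0.291053831577301), (0.06315255165100098, 0.1287802904844284), 6.086272716522217) 0.013037318053775176
```

```bash
python3 -m handwheel '[[-0.95,0.4,0,0.1395],[-0.95,0.4,0,0.1395],[-0.95,0.4,0,0.1395],[-0.95,0.4,0,0.1395],[-0.95,0.4,0,0.1395],[-0.95,0.4,0,0.1395],[-0.95,0.4,0,0.1395],[-0.95,0.4,0,0.1395],[-0.95,0.4,0,0.1395],[-0.95,0.4,0,0.1395],[-0.95,0.4,0,0.1395],[-0.95,0.4,0,0.1395],[0,0,-3,0],[0,0,-3,0],[0,0,-3,0],[0,0,0,0],[0,0,0,0]]' 0.14
python3 - <<'E'
from h import *
import pickle
f=grab('wrist'); save(f['image'],'w6'); pickle.dump(f,open('w6.pkl','wb'))
g=grab('scene'); save(g['image'],'s6',(50,100,400,480),1.5)
E
```

```text
t: 10.9
eef_pos: [0.44, -0.2907, 0.2481]
ee_rot: [3.139, 0.001, -1.465]
force: [0.8, -0.3, 1.1]
width: 0.0755
```

View pics/w6.png

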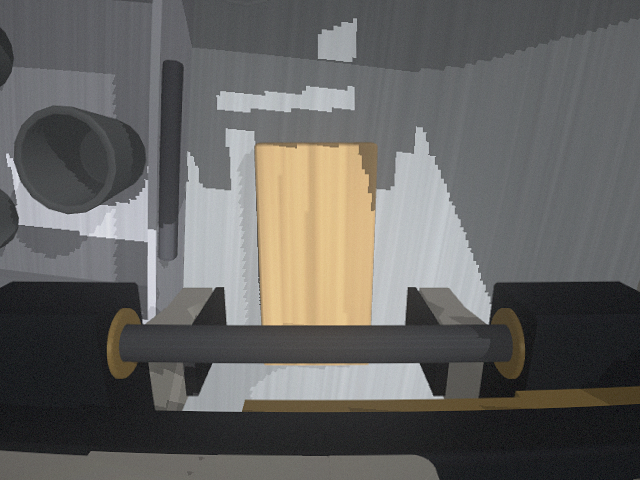

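View pics/s6.png

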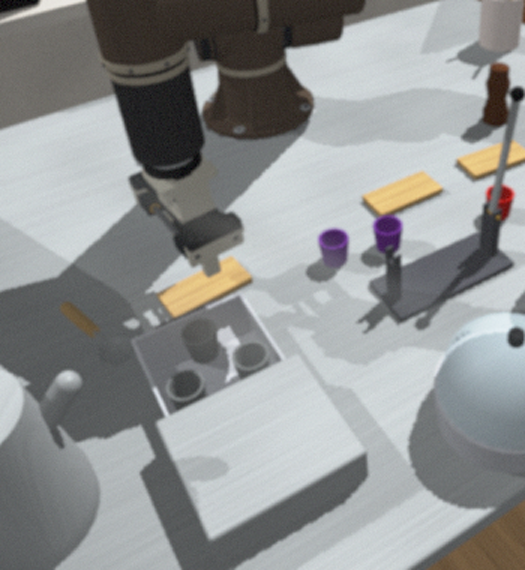

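Run:
```python
from h import *
import pickle
f=pickle.load(open('w6.pkl','rb'))
W=np.array([onz(f,*p,.012)[:2] for p in [(257,143),(376,143),(371,366),(262,366)]]); print(W.round(4),W.mean(0).round(4)); print([np.linalg.norm(W[i]-W[i-1]).round(4) for i in range(4)])
```

```text
[[ 0.4762 -0.3519]
 [ 0.4156 -0.3584]
 [ 0.3996 -0.2298]
 [ 0.4644 -0.2229]] [ 0.439  -0.2908]
[np.float64(0.1295), np.float64(0.061), np.float64(0.1296), np.float64(0.0652)]
```

```bash
python3 -m handwheel '[[0,0,-2,0],[0,0,-2,0],[0,0,-1.5,0],[0,0,-1.2,0],[0,0,0,0],[0,0,0,0],[0,0,0,0]]' 0.14;python3 -m handwheel '[[0,0,0,0],[0,0,0,0],[0,0,0,0],[0,0,0,0],[0,0,0,0]]' 1 25;python3 -m handwheel '[[0,0,1,0],[0,0,2,0],[0,0,3,0],[0,0,3,0],[0,0,3,0],[0,0,2,0],[0,0,0,0],[0,0,0,0]]'
python3 - <<'E'
from h import *
import pickle
f=grab('wrist'); save(f['image'],'w7'); pickle.dump(f,open('w7.pkl','wb'))
E
```

```text
t: 11.7
eef_pos: [0.4407, -0.2908, 0.1827]
ee_rot: [-3.14, -0.001, -1.465]
force: [-0.7, 0.3, 0.4]
width: 0.0753
t: 12.2
eef_pos: [0.4403, -0.2907, 0.1822]
ee_rot: [-3.141, -0.0, -1.465]
force: [-2.1, 1.1, 6.0]
width: 0.0634
t: 13.0
eef_pos: [0.4399, -0.2906, 0.3222]
ee_rot: [-3.14, -0.0, -1.465]
force: [0.3, 0.2, -2.3]
width: 0.0638
```

View pics/w7.png

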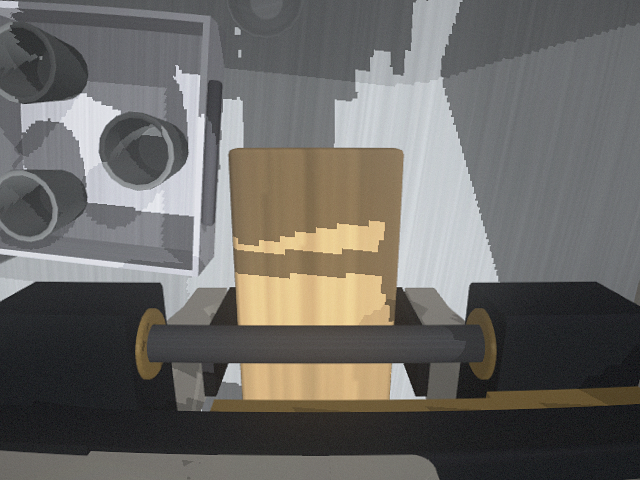

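```bash
python3 -m handwheel '[[1.6,2.84,0,-0.012],[1.6,2.84,0,-0.012],[1.6,2.84,0,-0.012],[1.6,2.84,0,-0.012],[1.6,2.84,0,-0.012],[1.6,2.84,0,-0.012],[1.6,2.84,0,-0.012],[1.6,2.84,0,-0.012],[1.6,2.84,0,-0.012],[1.6,2.84,0,-0.012],[1.6,2.84,0,-0.01],[0,0,0,0],[0,0,0,0]]'
python3 - <<'E'
from h import *
import pickle
f=pickle.load(open('w7.pkl','rb'));P=cloud(f)
for p in [(260,165),(375,165),(250,250),(375,250),(320,390)]: print(P[p[1],p[0]].round(4))
a=np.array([onz(f,*p,.152) for p in [(232,150),(402,150)]]); print(a.round(4)); m=a.mean(0)[:2]; t=np.array([.4399,-.2906]); y=-1.465
print('ahead',(m-t)@[np.cos(y),np.sin(y)],'side',(m-t)@[-np.sin(y),np.cos(y)])
f=grab('wrist'); save(f['image'],'w8'); pickle.dump(f,open('w8.pkl','wb'))
E
```

```text
t: 14.35
eef_pos: [0.6159, 0.0223, 0.3198]
ee_rot: [3.138, -0.001, -1.594]
force: [0.2, 0.3, -1.9]
width: 0.0635
[ 0.4665 -0.3469  0.1507]
[ 0.4251 -0.3515  0.1517]
[ 0.468  -0.3144  0.1508]
[ 0.4205 -0.3198  0.1517]
[ 0.4346 -0.2562  0.152 ]
[[ 0.4767 -0.3514  0.152 ]
 [ 0.4162 -0.3578  0.152 ]]
ahead 0.06433316565558492 side -0.0002272943471342383
```

View pics/w8.png

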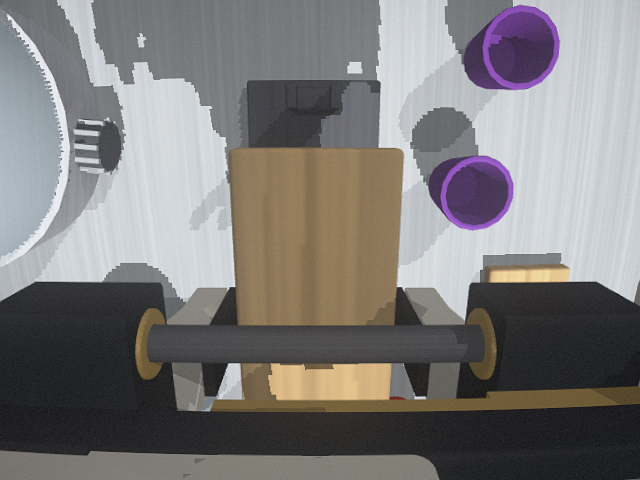

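```bash
python3 -m handwheel '[[0,0,-2.5,0],[0,0,-2.5,0],[0,0,-2.5,0],[0,0,-2.5,0],[0,0,-1.5,0],[0,0,-0.6,0],[0,0,-0.4,0],[0,0,0,0],[0,0,0,0],[0,0,0,0]]'
```

```text
t: 15.4
eef_pos: [0.6164, 0.0218, 0.1976]
ee_rot: [-3.14, 0.0, -1.595]
force: [1.3, -0.3, -1.2]
width: 0.0636
```

```bash
python3 -m handwheel '[[0,0,-0.3,0],[0,0,-0.15,0],[0,0,0,0],[0,0,0,0]]'; python3 -m handwheel '[[0,0,0,0],[0,0,0,0],[0,0,0,0],[0,0,0,0]]' 0.14;  python3 -m handwheel '[[0,0,1,0],[0,0,2,0],[0,0,3,0],[0,0,3,0],[0,0,3,0],[0,0,0,0],[0,0,0,0]]'
python3 - <<'E'
from h import *
import pickle
f=grab('wrist'); save(f['image'],'w9'); pickle.dump(f,open('w9.pkl','wb'))
f=grab('top'); save(f['image'],'t9'); pickle.dump(f,open('t9.pkl','wb'))
E
```

```text
t: 15.8
eef_pos: [0.6162, 0.0218, 0.1922]
ee_rot: [-3.142, 0.0, -1.595]
force: [-0.8, -0.0, 1.6]
width: 0.0637
t: 16.2
eef_pos: [0.6162, 0.0217, 0.1921]
ee_rot: [3.142, -0.0, -1.595]
force: [0.3, -0.1, 0.9]
width: 0.0755
t: 16.9
eef_pos: [0.6162, 0.0218, 0.3137]
ee_rot: [-3.139, 0.001, -1.595]
force: [-0.9, -0.1, 0.1]
width: 0.0753
```

View pics/w9.png

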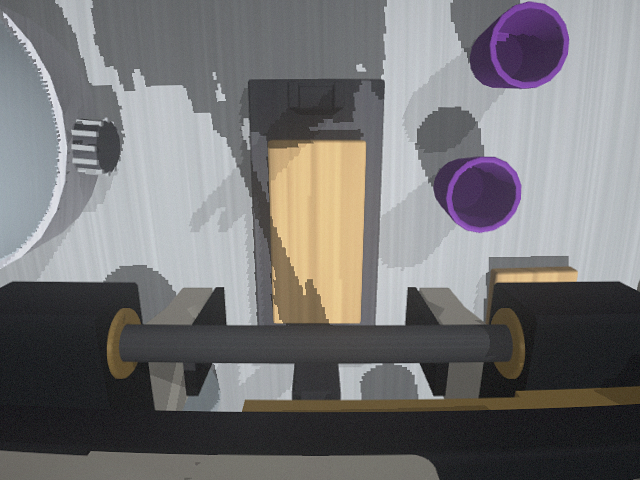

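View pics/t9.png

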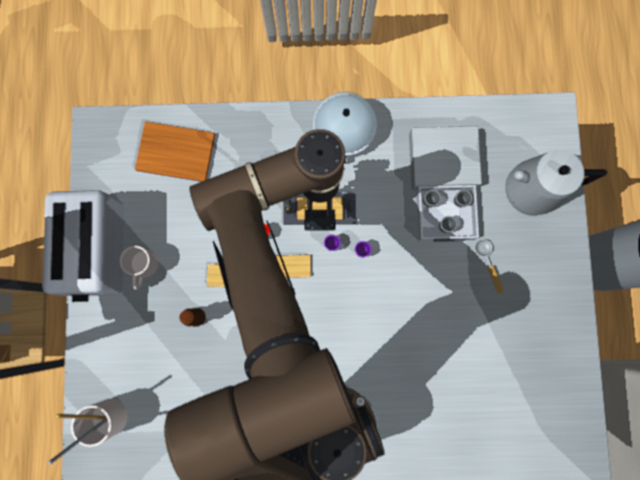

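The first board is on the plate. The middle board's visible part (276–312, 254–278) is no longer where it was, so it was knocked. I'll check the placement and then look at that board from the wrist camera.

```bash
python3 - <<'E'
from h import *
import pickle
f=pickle.load(open('w9.pkl','rb'))
b=np.array([onz(f,*p,.022) for p in [(268,141),(366,141),(361,323),(274,323)]]); print('board',b[:,:2].round(4),b.mean(0).round(4))
b=np.array([onz(f,*p,.010) for p in [(249,80),(384,80)]]); print('plate end',b.round(4), b.mean(0)+[.0024,.105,0])
f=pickle.load(open('t9.pkl','rb')); save(f['image'],'t9a',(190,220,340,310),5)
E
python3 -m handwheel '[[-2,1.5,0,0],[-2.5,2,0,0],[-2.5,2.5,0,0],[-2.5,2.5,0,0.01],[-2.5,2,0,0.01],[-2.5,2,0,0],[-2,1.5,0,0],[0,0,0,0],[0,0,0,0]]' 0
python3 - <<'E'
from h import *
import pickle
f=grab('wrist'); save(f['image'],'w10'); pickle.dump(f,open('w10.pkl','wb'))
E
```

```text
board [[ 0.646  -0.043 ]
 [ 0.583  -0.0416]
 [ 0.5854  0.0867]
 [ 0.6486  0.0853]] [0.6157 0.0218 0.022 ]
plate end [[ 0.6579 -0.0821  0.01  ]
 [ 0.57   -0.08    0.01  ]] [0.61633224 0.02396104 0.01      ]
t: 17.9
eef_pos: [0.4508, 0.162, 0.3117]
ee_rot: [3.141, -0.001, -1.573]
force: [0.3, 0.0, -0.2]
width: 0.0874
```

View pics/t9a.png

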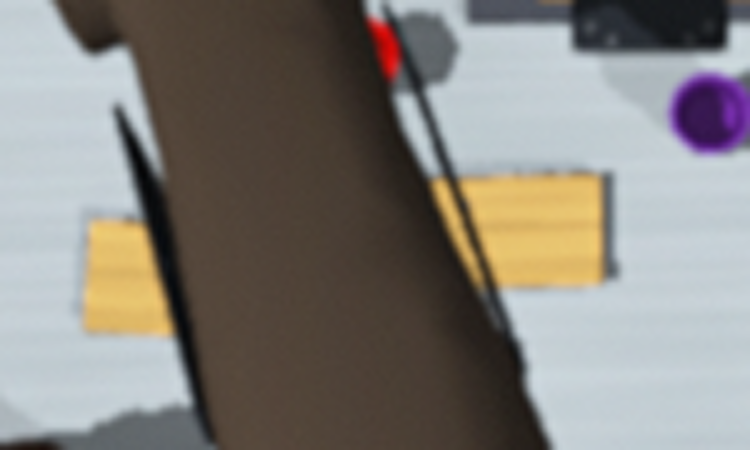

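View pics/w10.png

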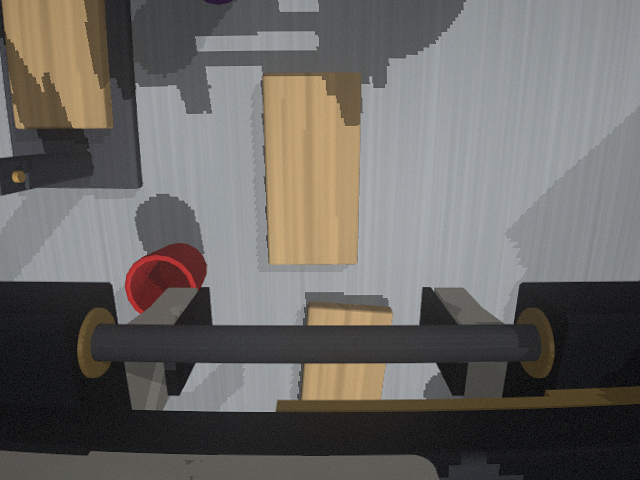

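Run:
```python
from h import *
import pickle
f=pickle.load(open('w10.pkl','rb'));P=cloud(f)
W=np.array([onz(f,*p,.012)[:2] for p in [(263,73),(361,73),(357,264),(269,264)]]); print(W.round(4),W.mean(0).round(4))
d=(W[3]-W[0]+W[2]-W[1]); print('yaw',np.arctan2(-d[0],d[1]),P[168,310])
```

```text
[[0.4842 0.0548]
 [0.4215 0.0549]
 [0.4211 0.1833]
 [0.484  0.1832]] [0.4527 0.1191]
yaw 0.0018451809304113173 [0.45436802 0.11540814 0.01173177]
```

```bash
python3 -m handwheel '[[0.2,-2.2,0,0],[0,-2.1,0,0],[0,0,-2.5,0],[0,0,-3,0],[0,0,-3,0],[0,0,-2,0],[0,0,-1.5,0],[0,0,0,0],[0,0,0,0],[0,0,0,0]]' 0.14
```

```text
t: 18.95
eef_pos: [0.4538, 0.1187, 0.1928]
ee_rot: [-3.141, 0.001, -1.575]
force: [0.1, -0.1, 0.1]
width: 0.0758
```

```bash
python3 -m handwheel '[[0,0,-0.7,0],[0,0,-0.4,0],[0,0,0,0],[0,0,0,0]]';python3 -m handwheel '[[0,0,0,0],[0,0,0,0],[0,0,0,0],[0,0,0,0],[0,0,0,0]]' 1 25;python3 -m handwheel '[[0,0,1,0],[0,0,2,0],[0,0,3,0],[0,0,3,0],[0,0,3,0],[0,0,2,0],[0,0,0,0],[0,0,0,0]]'
python3 - <<'E'
from h import *
import pickle
f=grab('wrist'); save(f['image'],'w11'); pickle.dump(f,open('w11.pkl','wb')); s=arm.get_state(); print(s['eef_pos'],s['ee_rot'])
E
```

```text
t: 19.35
eef_pos: [0.4531, 0.1187, 0.1812]
ee_rot: [3.141, -0.0, -1.575]
force: [0.5, -0.1, -0.7]
width: 0.0751
t: 19.85
eef_pos: [0.4532, 0.1188, 0.1813]
ee_rot: [-3.141, 0.0, -1.575]
force: [-0.9, 0.1, 2.0]
width: 0.0635
t: 20.65
eef_pos: [0.4529, 0.1185, 0.3217]
ee_rot: [-3.141, 0.001, -1.575]
force: [-0.8, 0.4, -1.5]
width: 0.0638
[0.45270632 0.11842479 0.320959  ] [ 3.14112656e+00  6.63440726e-05 -1.57504902e+00]
```

View pics/w11.png

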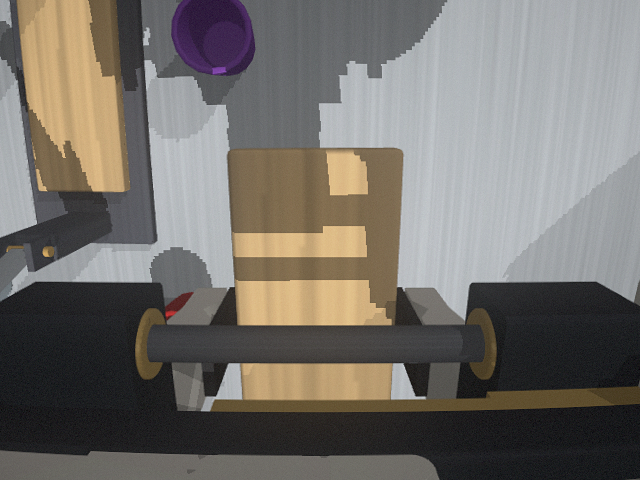

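```bash
python3 -m handwheel '[[0,-3.2,0,0],[0,-3.2,0,0],[0,-3.25,0,0],[2.7,0,0,-0.01],[2.7,0,0,-0.01],[2.7,0,0,0],[2.7,0,0,0],[2.7,0,0,0],[2.8,0,0,0],[0,0,0,0],[0,0,0,0],[0,0,0,0]]'
python3 -m handwheel '[[0,0,-2.5,0],[0,0,-2.5,0],[0,0,-2.5,0],[0,0,-2.0,0],[0,0,-1,0],[0,0,0,0],[0,0,0,0],[0,0,0,0]]'
```

```text
t: 21.9
eef_pos: [0.6153, 0.0221, 0.3201]
ee_rot: [3.139, -0.001, -1.595]
force: [-0.2, 0.6, -0.9]
width: 0.0634
t: 22.7
eef_pos: [0.6166, 0.0224, 0.2175]
ee_rot: [-3.14, 0.001, -1.594]
force: [0.6, 0.2, -0.9]
width: 0.0637
```

```bash
python3 -m handwheel '[[0,-0.03,-0.8,0],[0,0,-0.5,0],[0,0,0,0],[0,0,0,0],[0,0,0,0]]'
```

```text
t: 23.2
eef_pos: [0.6162, 0.0219, 0.2031]
ee_rot: [-3.142, -0.0, -1.595]
force: [-0.1, -0.3, 0.9]
width: 0.0639
```

```bash
python3 -m handwheel '[[0,0,0,0],[0,0,0,0],[0,0,0,0],[0,0,0,0]]' 0.14;  python3 -m handwheel '[[0,0,1,0],[0,0,2,0],[0,0,3,0],[0,0,3,0],[0,0,2,0],[0,0,0,0],[0,0,0,0]]'
python3 - <<'E'
from h import *
import pickle
f=grab('wrist'); save(f['image'],'w12'); pickle.dump(f,open('w12.pkl','wb'))
f=grab('top'); save(f['image'],'t12'); pickle.dump(f,open('t12.pkl','wb'))
E
```

```text
t: 23.6
eef_pos: [0.6161, 0.0219, 0.2031]
ee_rot: [3.142, -0.0, -1.595]
force: [0.5, 0.5, 0.1]
width: 0.0757
t: 24.3
eef_pos: [0.616, 0.0219, 0.3142]
ee_rot: [-3.14, 0.001, -1.595]
force: [-0.5, 0.1, 0.1]
width: 0.0753
```

View pics/w12.png

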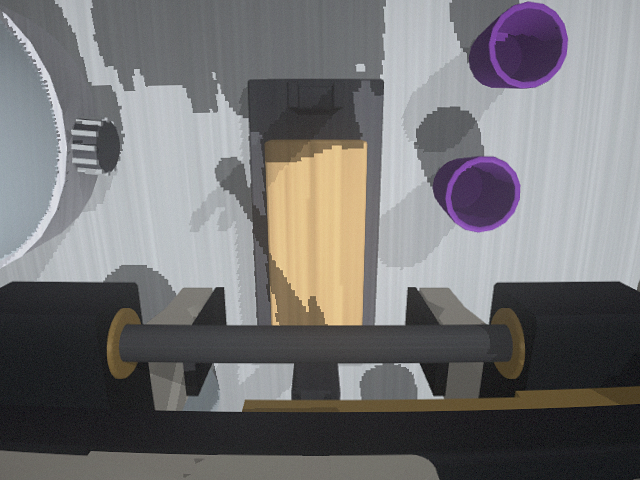

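View pics/t12.png

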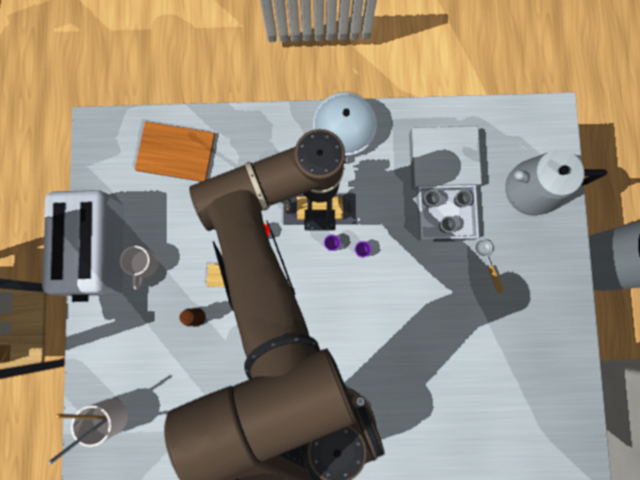

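```bash
python3 -m handwheel '[[-2.5,0,0.5,0],[-2.5,0,0.5,0],[-2.5,1,0.5,0],[-2.5,2,0.5,0],[-2.5,2.5,0,0],[-2.5,3,0,0],[-2,3,0,0],[0,3,0,0],[0,3,0,0],[0,3,0,0],[0,3,0,0],[0,3,0,0],[0,3,0,0],[0,3,0,0.02],[0,2,0,0],[0,0,0,0],[0,0,0,0]]' 0
python3 - <<'E'
from h import *
import pickle
f=grab('wrist'); save(f['image'],'w13'); pickle.dump(f,open('w13.pkl','wb'))
E
```

```text
t: 26.1
eef_pos: [0.446, 0.3668, 0.3323]
ee_rot: [3.14, -0.002, -1.575]
force: [-0.2, -0.1, 0.5]
width: 0.0873
```

View pics/w13.png

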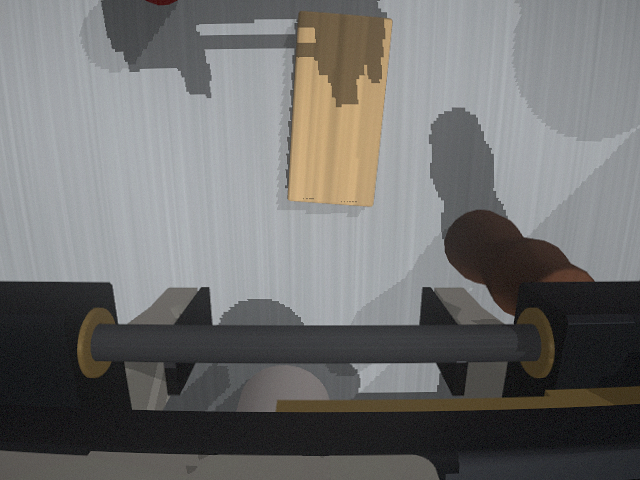

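Run:
```python
from h import *
import pickle
f=pickle.load(open('w13.pkl','rb'));P=cloud(f)
W=np.array([onz(f,*p,.012)[:2] for p in [(300,11),(392,20),(373,206),(289,199)]]); print(W.round(4),W.mean(0).round(4))
d=(W[3]-W[0]+W[2]-W[1]); print('yaw',np.arctan2(-d[0],d[1]),P[130,340])
q=P[200:320,440:600].reshape(-1,3); q=q[(q[:,2]>.03)&(q[:,2]<.14)]; print('mill',q.min(0),q.max(0))
```

```text
[[0.4556 0.2172]
 [0.3938 0.2227]
 [0.4032 0.3497]
 [0.4651 0.3443]] [0.4294 0.2835]
yaw -0.0741195733197316 [0.42817047 0.29515309 0.01213885]
mill [0.29823592 0.35622847 0.0300033 ] [0.3418812  0.40389763 0.12387694]
```

```bash
python3 -m handwheel '[[-0.55,-2.8,0,-0.026],[-0.55,-2.8,0,-0.025],[-0.55,-2.75,0,-0.025],[0,0,0,0],[0,0,-2.5,0],[0,0,-3,0],[0,0,-3,0],[0,0,-2.5,0],[0,0,-2,0],[0,0,-1,0],[0,0,0,0],[0,0,0,0],[0,0,0,0]]' 0.14
```

```text
t: 27.45
eef_pos: [0.43, 0.2838, 0.1943]
ee_rot: [-3.14, 0.002, -1.651]
force: [-0.1, 0.5, 0.1]
width: 0.0754
```

```bash
python3 -m handwheel '[[0,0,-0.8,0],[0,0,-0.45,0],[0,0,0,0],[0,0,0,0]]';python3 -m handwheel '[[0,0,0,0],[0,0,0,0],[0,0,0,0],[0,0,0,0],[0,0,0,0]]' 1 25;python3 -m handwheel '[[0,0,1,0],[0,0,2,0],[0,0,3,0],[0,0,3,0],[0,0,3,0],[0,0,2,0],[0,0,0,0],[0,0,0,0]]'
python3 - <<'E'
from h import *
import pickle
f=grab('wrist'); save(f['image'],'w14'); pickle.dump(f,open('w14.pkl','wb')); s=arm.get_state(); print(s['eef_pos'],s['ee_rot'])
E
```

```text
t: 27.85
eef_pos: [0.4296, 0.2834, 0.1805]
ee_rot: [3.141, -0.0, -1.651]
force: [-0.3, -0.5, -0.1]
width: 0.0755
t: 28.35
eef_pos: [0.4297, 0.2835, 0.1808]
ee_rot: [-3.141, 0.0, -1.651]
force: [0.1, 0.4, 0.8]
width: 0.0638
t: 29.15
eef_pos: [0.4294, 0.2831, 0.3213]
ee_rot: [-3.141, 0.001, -1.651]
force: [-0.1, -0.5, -0.7]
width: 0.0635
[0.42930171 0.28303279 0.32044984] [ 3.14105421e+00 -1.73805826e-04 -1.65103637e+00]
```

View pics/w14.png

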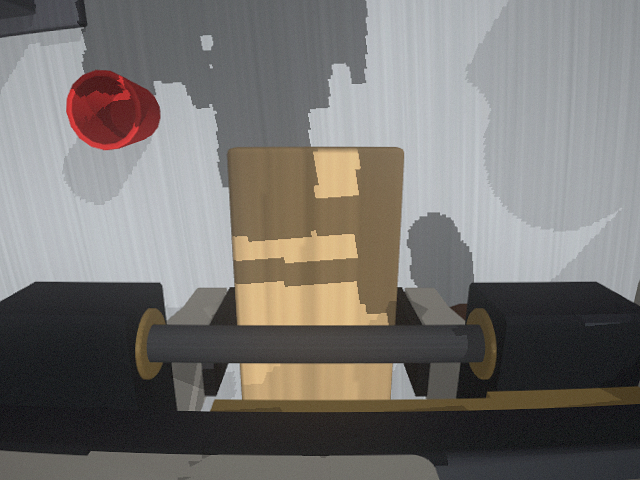

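```bash
python3 -m handwheel '[[0,-2.9,0,0],[0,-2.9,0,0],[0,-2.9,0,0],[0,-2.9,0,0],[0,-2.9,0,0],[0,-2.9,0,0],[0.5,-2.9,0,0],[1.0,-2.9,0,0],[1.2,-2.9,0,0],[2.6,0,0,0.028],[2.6,0,0,0.028],[2.7,0,0,0],[2.7,0,0,0],[2.7,0,0,0],[2.67,0,0,0],[0,0,0,0],[0,0,0,0],[0,0,0,0]]'
python3 -m handwheel '[[0,0,-2.5,0],[0,0,-2.5,0],[0,0,-2.3,0],[0,0,-1.5,0],[0,0,0,0],[0,0,0,0],[0,0,0,0]]'
```

```text
t: 31.0
eef_pos: [0.6155, 0.0223, 0.3197]
ee_rot: [3.139, -0.001, -1.595]
force: [-0.9, -0.5, -0.5]
width: 0.0635
t: 31.7
eef_pos: [0.6166, 0.0226, 0.234]
ee_rot: [-3.14, 0.0, -1.594]
force: [1.1, -0.4, -0.5]
width: 0.0639
```

```bash
python3 -m handwheel '[[0,-0.04,-1.0,0],[0,0,-0.7,0],[0,0,0,0],[0,0,0,0],[0,0,0,0],[0,0,0,0]]'
```

```text
t: 32.3
eef_pos: [0.6163, 0.022, 0.2156]
ee_rot: [3.141, -0.0, -1.595]
force: [0.7, -0.6, -1.4]
width: 0.0634
```

```bash
python3 -m handwheel '[[0,0,-0.08,0],[0,0,0,0],[0,0,0,0]]'; python3 -m handwheel '[[0,0,0,0],[0,0,0,0],[0,0,0,0],[0,0,0,0],[0,0,0,0]]' 0.14;  python3 -m handwheel '[[0,0,1,0],[0,0,2,0],[0,0,3,0],[0,0,3,0],[0,0,2,0],[0,0,0,0],[0,0,0,0]]'
python3 - <<'E'
from h import *
import pickle
f=grab('wrist'); save(f['image'],'w15'); pickle.dump(f,open('w15.pkl','wb'))
g=grab('scene'); save(g['image'],'s15',(200,80,460,340),2.3)
E
```

```text
t: 32.6
eef_pos: [0.6164, 0.022, 0.2149]
ee_rot: [3.142, -0.0, -1.595]
force: [0.0, 0.6, -2.0]
width: 0.0636
t: 33.1
eef_pos: [0.6164, 0.022, 0.2149]
ee_rot: [-3.142, 0.0, -1.595]
force: [-0.4, -0.1, 0.1]
width: 0.0752
t: 33.8
eef_pos: [0.6162, 0.022, 0.3258]
ee_rot: [-3.14, 0.001, -1.595]
force: [0.0, 0.0, -0.1]
width: 0.0754
```

View pics/w15.png

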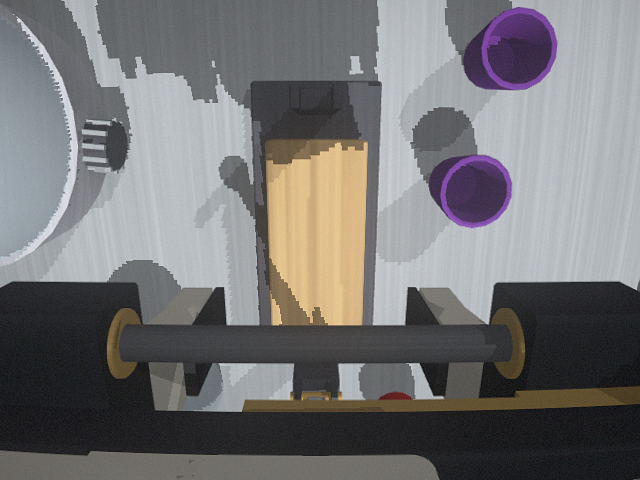

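View pics/s15.png

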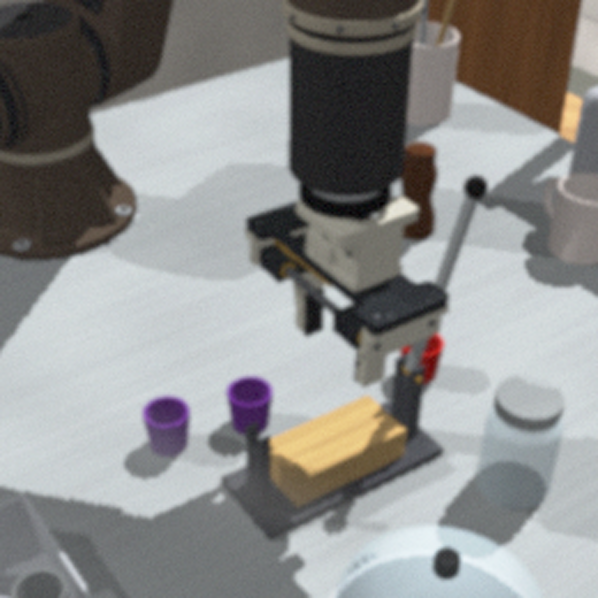

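Three boards make one flush pile, with the top at wrist (265–368, 140–325). No further beech boards have appeared in any view. I'll check the pile numerically, then rise clear of the ball.

```bash
python3 -m handwheel '[[0,0,3,0],[0,0,3,0],[0,0,3,0],[0,0,3,0],[0,0,3,0],[0,0,1.5,0],[0,0,0,0],[0,0,0,0]]' 0
python3 - <<'E'
from h import *
import pickle
f=pickle.load(open('w15.pkl','rb'))
b=np.array([onz(f,*p,.046) for p in [(265,140),(369,140)]]); print('far edge',b[:,:2].round(4),b.mean(0).round(4))
f=grab('wrist'); save(f['image'],'w16'); pickle.dump(f,open('w16.pkl','wb'))
s=grab('scene'); save(s['image'],'s16',(280,80,460,280),3); pickle.dump(s,open('s16.pkl','wb'))
print(arm.get_state()['eef_pos'])
E
```

```text
t: 34.7
eef_pos: [0.6163, 0.0221, 0.4887]
ee_rot: [3.14, -0.0, -1.595]
force: [-0.7, -0.2, -0.8]
width: 0.0875
far edge [[ 0.6463 -0.0438]
 [ 0.5823 -0.0423]] [ 0.6143 -0.043   0.046 ]
[0.6162334  0.02208751 0.48806009]
```

View pics/w16.png

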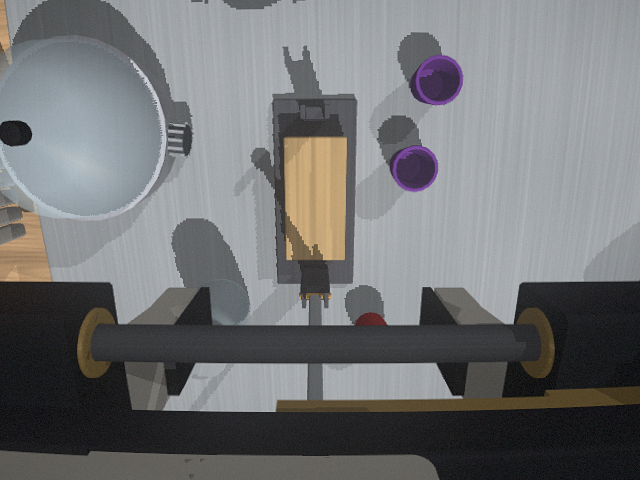

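View pics/s16.png

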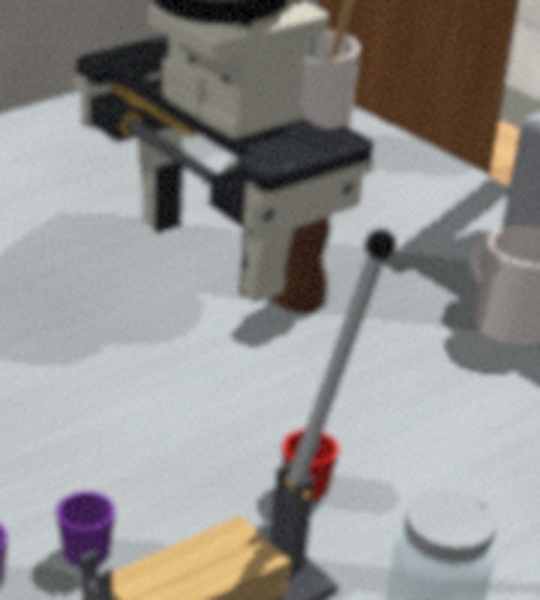

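The ball has moved in the scene view, from (395,163) to (407,161), so the arm or body brushed the bar and it leans further open. I'll re-measure it.

Run:
```python
from h import *
import pickle
s=pickle.load(open('s16.pkl','rb'))
u,v=280+(380-1)/3,80+(244-1)/3
R=cv2.Rodrigues(s['rvec'])[0]; c=-R.T@np.ravel(s['tvec'])
d=onz(s,u,v,.2)-c
for X in (0.617,0.619):
    p=c+d*(X-c[0])/d[0]; print(p.round(4), np.hypot(p[1]-.1105,p[2]-.086), np.arctan2(p[2]-.086,-(p[1]-.1105)))
s0=pickle.load(open('scene0.pkl','rb'))
d=onz(s0,395.1,163,.2)-c; p=c+d*(.618-c[0])/d[0]; print('old',p.round(4))
f=grab('top'); save(f['image'],'t16',(230,120,380,240),5); pickle.dump(f,open('t16.pkl','wb'))
# wrist view bar depth
w=pickle.load(open('w16.pkl','rb'));P=cloud(w)
for p in [(315,308),(315,318),(315,370),(315,395)]: print(P[p[1],p[0]].round(4))
```

```text
[0.617  0.1683 0.2746] 0.19723024462704042 1.8684091935148173
[0.619  0.1662 0.2762] 0.19817473578008646 1.8559066899577121
old [0.618  0.1356 0.2809]
[0.6185 0.1141 0.109 ]
[0.6186 0.1184 0.1215]
[0.619  0.1356 0.1805]
[0.6191 0.1435 0.2022]
```

View pics/t16.png

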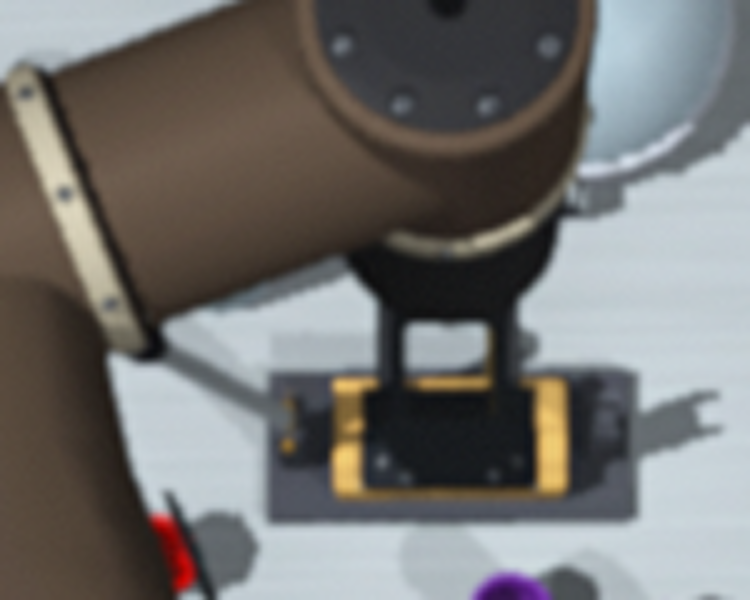

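```bash
python3 -m handwheel '[[0.1,2.9,0,0],[0.1,2.9,0,0],[0.08,2.9,0,0],[0,2.9,0,0],[0,2.9,0,0],[0,0,0,0],[0,0,0,0]]' 0.3
python3 - <<'E'
from h import *
import pickle
s=grab('scene'); save(s['image'],'s17',(280,0,460,240),2.5); pickle.dump(s,open('s17.pkl','wb'))
f=grab('top'); save(f['image'],'t17',(230,100,380,240),4)
print(arm.get_state()['eef_pos'],arm.get_state()['ee_rot'], proj(s,[.619,.167,.275]))
E
```

```text
t: 35.55
eef_pos: [0.6191, 0.1677, 0.4886]
ee_rot: [3.14, -0.001, -1.594]
force: [0.6, -0.9, 0.6]
width: 0.0612
[0.61917733 0.16658153 0.48924427] [ 3.14067047e+00 -6.79645461e-04 -1.59498998e+00] [406.54319906 161.39427109]
```

View pics/s17.png

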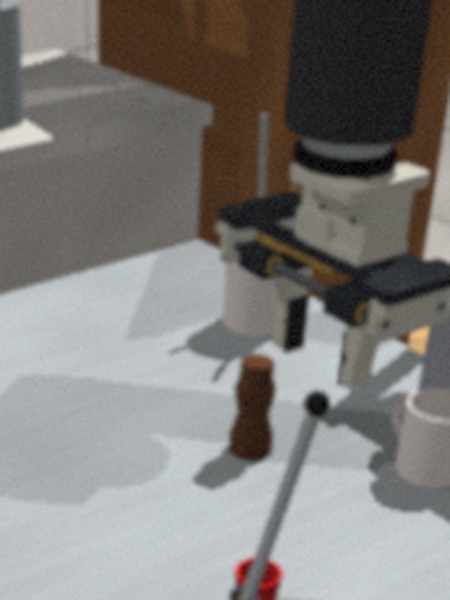

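View pics/t17.png

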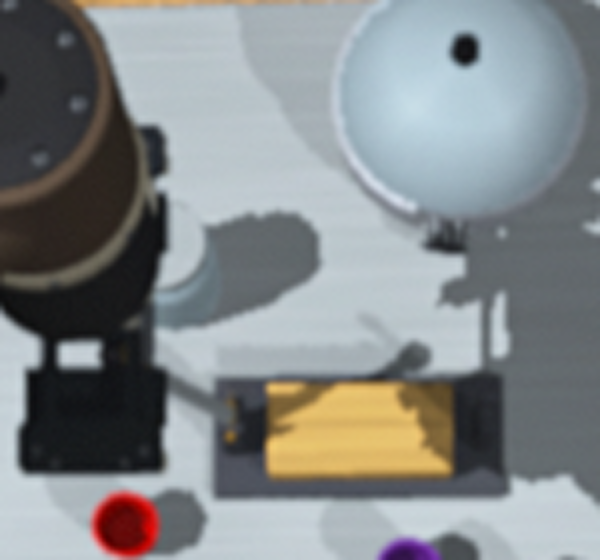

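```bash
python3 -m handwheel '[[0,0.05,-2,0],[0,0,-2,0],[0,0,-1.4,0],[0,0,0,0],[0,0,0,0]]' 0.3; python3 -m handwheel '[[0,0,0,0],[0,0,0,0],[0,0,0,0],[0,0,0,0],[0,0,0,0],[0,0,0,0]]' 1 10
python3 - <<'E'
from h import *
import pickle
s=grab('scene'); save(s['image'],'s18',(280,40,460,240),3); pickle.dump(s,open('s18.pkl','wb'))
E
```

```text
t: 36.15
eef_pos: [0.6194, 0.1671, 0.4363]
ee_rot: [-3.141, -0.0, -1.595]
force: [-0.1, 0.1, 0.6]
width: 0.0609
t: 36.75
eef_pos: [0.6196, 0.1676, 0.4361]
ee_rot: [-3.14, 0.0, -1.595]
force: [3.5, -0.8, -2.1]
width: 0.021
```

View pics/s18.png

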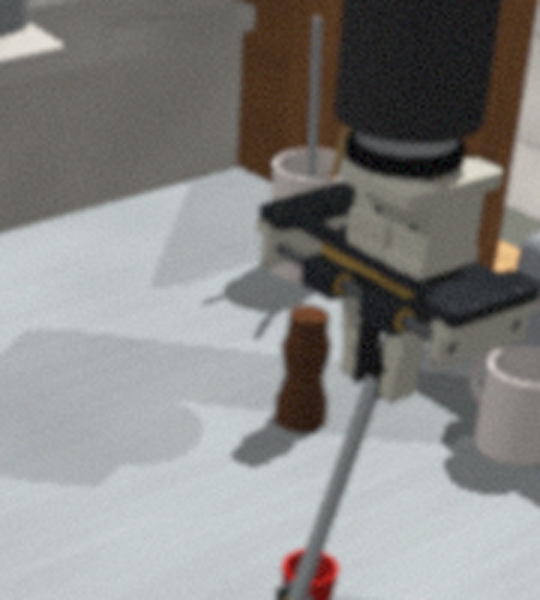

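Run:
```python
import numpy as np
th=np.linspace(1.862,0,25); p=np.stack([-0.0232*19.8*np.cos(th),-19.8*np.cos(th),19.8*np.sin(th)],1)
for t,d in zip(th[1:],np.diff(p,axis=0)): print(round(t,3),d.round(2))
```

```text
1.784 [-0.03 -1.49  0.38]
1.707 [-0.04 -1.51  0.27]
1.629 [-0.04 -1.53  0.15]
1.552 [-0.04 -1.54  0.03]
1.474 [-0.04 -1.53 -0.09]
1.396 [-0.04 -1.52 -0.21]
1.319 [-0.03 -1.5  -0.32]
1.241 [-0.03 -1.47 -0.44]
1.164 [-0.03 -1.43 -0.55]
1.086 [-0.03 -1.39 -0.66]
1.009 [-0.03 -1.33 -0.77]
0.931 [-0.03 -1.27 -0.87]
0.853 [-0.03 -1.2  -0.96]
0.776 [-0.03 -1.12 -1.05]
0.698 [-0.02 -1.03 -1.14]
0.621 [-0.02 -0.94 -1.21]
0.543 [-0.02 -0.84 -1.28]
0.466 [-0.02 -0.74 -1.34]
0.388 [-0.01 -0.64 -1.4 ]
0.31 [-0.01 -0.53 -1.44]
0.233 [-0.01 -0.41 -1.48]
0.155 [-0.01 -0.3  -1.51]
0.078 [-0.   -0.18 -1.53]
0.0 [-0.   -0.06 -1.53]
```

```bash
python3 -m handwheel '[[-0.03,-1.49,0.38,0],[-0.04,-1.51,0.27,0],[-0.04,-1.53,0.15,0],[-0.04,-1.54,0.03,0],[-0.04,-1.53,-0.09,0],[-0.04,-1.52,-0.21,0],[-0.03,-1.5,-0.32,0],[-0.03,-1.47,-0.44,0],[0,0,0,0],[0,0,0,0]]'
python3 -m handwheel '[[-0.03,-1.43,-0.55,0],[-0.03,-1.39,-0.66,0],[-0.03,-1.33,-0.77,0],[-0.03,-1.27,-0.87,0],[0,0,0,0],[0,0,0,0]]'
python3 - <<'E'
from h import *
import pickle
s=grab('scene'); save(s['image'],'s19',(230,80,430,320),2.4); pickle.dump(s,open('s19.pkl','wb'))
E
```

```text
t: 37.8
eef_pos: [0.6166, 0.0448, 0.434]
ee_rot: [-3.14, -0.001, -1.596]
force: [5.4, -1.4, 3.5]
width: 0.021
t: 38.4
eef_pos: [0.6153, -0.0096, 0.4047]
ee_rot: [-3.141, -0.001, -1.596]
force: [6.3, -2.7, 2.8]
width: 0.021
```

View pics/s19.png

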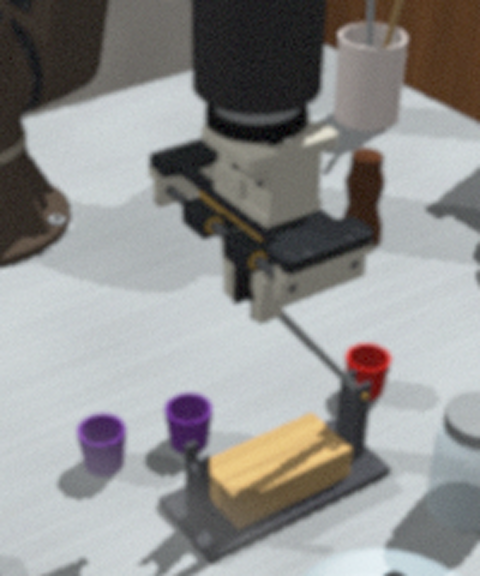

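```bash
python3 -m handwheel '[[0,-1.2,-0.96,0],[0,-1.12,-1.05,0],[0,-1.03,-1.14,0],[0,-0.94,-1.21,0],[0,-0.84,-1.28,0],[0,-0.74,-1.34,0],[0,-0.64,-1.4,0],[0,-0.53,-1.44,0],[0,-0.41,-1.48,0],[0,0,0,0],[0,0,0,0],[0,0,0,0]]'
python3 - <<'E'
from h import *
import pickle
s=grab('scene'); save(s['image'],'s20',(230,120,430,320),3); pickle.dump(s,open('s20.pkl','wb'))
E
```

```text
t: 39.65
eef_pos: [0.6145, -0.0827, 0.2905]
ee_rot: [3.139, -0.001, -1.595]
force: [2.1, -4.6, -0.4]
width: 0.0209
```

View pics/s20.png

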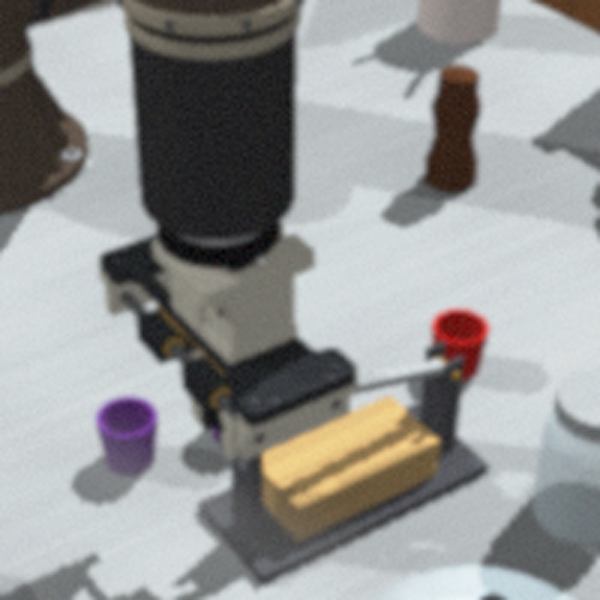

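```bash
python3 -m handwheel '[[0,-0.3,-0.8,0],[0,-0.2,-0.8,0],[0,-0.1,-0.8,0],[0,-0.1,-0.8,0],[0,0,0,0],[0,0,0,0]]'; python3 -m handwheel '[[0,-0.03,-0.5,0],[0,-0.03,-0.4,0],[0,0,0,0],[0,0,0,0]]'
```

```text
t: 40.3
eef_pos: [0.6145, -0.0885, 0.2583]
ee_rot: [3.139, 0.001, -1.595]
force: [-1.9, 5.7, -1.0]
width: 0.0207
t: 40.7
eef_pos: [0.6144, -0.0891, 0.2495]
ee_rot: [3.139, 0.001, -1.595]
force: [-1.2, 5.8, -0.3]
width: 0.0212
```

```bash
python3 -m handwheel '[[0,0.05,-0.2,0],[0,0.05,-0.2,0],[0,0,0,0],[0,0,0,0]]'; python3 -m handwheel '[[0,0,-0.2,0],[0,0,0,0],[0,0,0,0]]'
```

```text
t: 41.1
eef_pos: [0.6145, -0.0888, 0.2464]
ee_rot: [3.14, -0.0, -1.595]
force: [-4.0, 1.9, -0.2]
width: 0.0208
t: 41.4
eef_pos: [0.6145, -0.0889, 0.2449]
ee_rot: [3.14, -0.0, -1.595]
force: [-4.5, 1.7, 1.8]
width: 0.0209
```

```bash
python3 -m handwheel '[[0,0,-0.2,0],[0,0,0,0],[0,0,0,0]]'; python3 -m handwheel '[[0,0,-0.2,0],[0,0,0,0],[0,0,0,0]]'
python3 - <<'E'
from h import *
import pickle
s=grab('scene'); save(s['image'],'s21',(230,160,400,320),4); pickle.dump(s,open('s21.pkl','wb'))
E
```

```text
t: 41.7
eef_pos: [0.6145, -0.0889, 0.2438]
ee_rot: [3.141, -0.0, -1.595]
force: [-7.0, 1.7, 8.4]
width: 0.0211
t: 42.0
eef_pos: [0.6145, -0.089, 0.2423]
ee_rot: [3.141, -0.001, -1.595]
force: [-8.6, 2.7, 11.8]
width: 0.0208
```

View pics/s21.png

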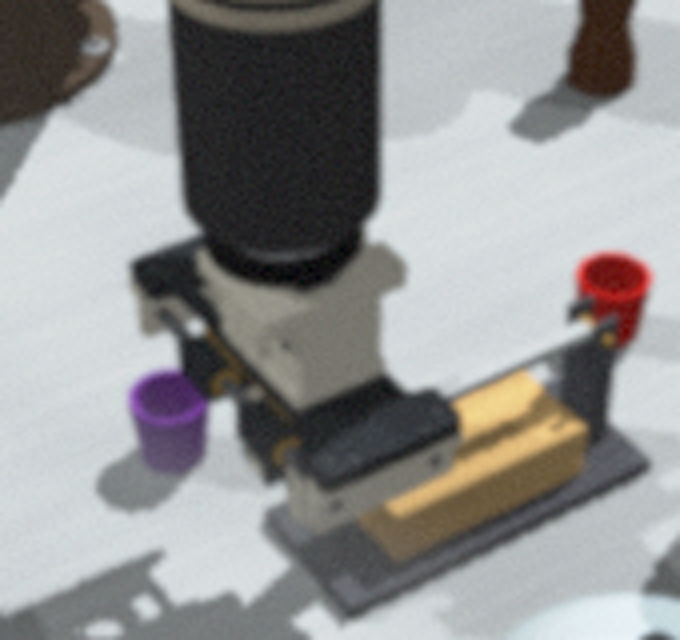

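```bash
python3 -m handwheel '[[0,0,0,0],[0,0,0,0],[0,0,0,0],[0,0,0,0],[0,0,0,0],[0,0,0,0]]' 0.3; python3 -m handwheel '[[0,0,1,0],[0,0,2,0],[0,0,3,0],[0,0,3,0],[0,0,3,0],[0,0,3,0],[0,0,0,0]]'; python3 -m handwheel '[[-3,0,0,0],[-3,0,0,0],[-3,2,0,0],[-3,2,0,0],[-2,2,0,0],[-1,1,0,0],[0,0,0,0],[0,0,0,0]]'
python3 - <<'E'
from h import *
import pickle
s=grab('scene'); save(s['image'],'s22',(200,160,430,330),3.4); pickle.dump(s,open('s22.pkl','wb'))
f=grab('top'); save(f['image'],'t22',(240,100,500,260),3); pickle.dump(f,open('t22.pkl','wb'))
w=grab('wrist'); save(w['image'],'w22'); pickle.dump(w,open('w22.pkl','wb'))
E
```

```text
t: 42.65
eef_pos: [0.6152, -0.0887, 0.241]
ee_rot: [3.142, -0.0, -1.595]
force: [-0.4, -0.5, -0.2]
width: 0.0596
t: 43.35
eef_pos: [0.616, -0.0889, 0.3971]
ee_rot: [-3.133, 0.0, -1.594]
force: [-0.9, 0.6, -0.5]
width: 0.0616
t: 44.15
eef_pos: [0.4651, -0.0186, 0.3916]
ee_rot: [-3.141, 0.0, -1.594]
force: [0.5, -0.1, -0.1]
width: 0.0612
```

View pics/s22.png

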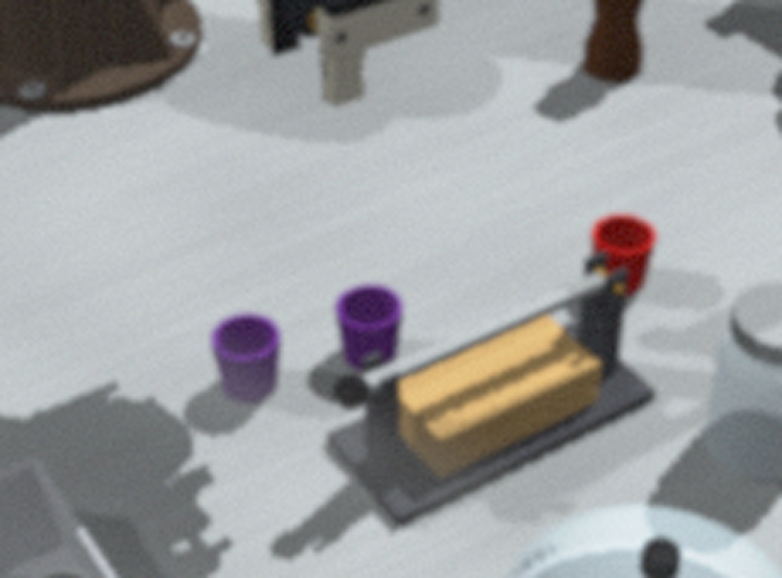

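View pics/t22.png

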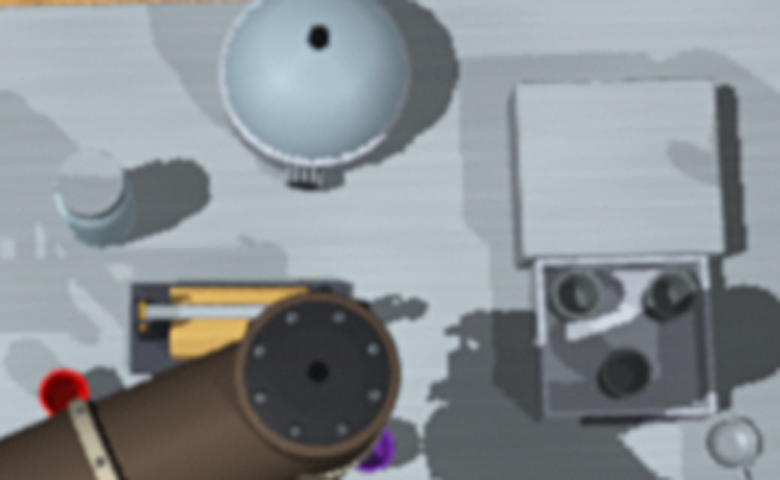

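View pics/w22.png

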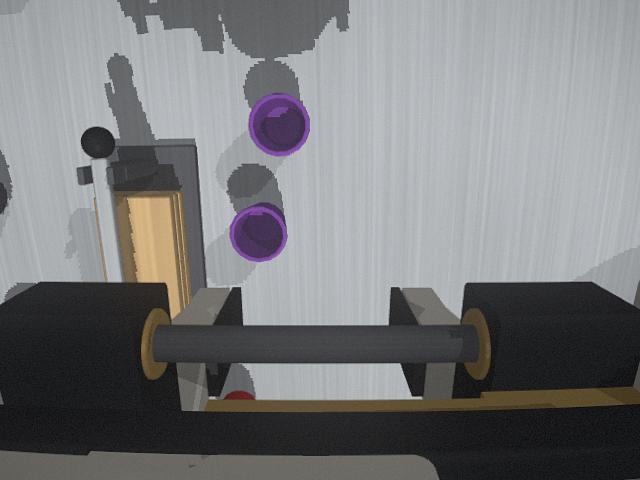

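The bar lies in the catch, with the ball at wrist (97,142) and scene crop (350,390). I'll check its angle and the pile numerically from a clear view.

```bash
python3 -m handwheel '[[-0.5,3,0,0],[-0.5,3.5,0,0],[-0.5,4,0,0],[0,4,0,0],[0,4,0,0],[0,4,0,0],[0,4,0,0],[0,4,0,0],[0,3,0,0],[0,0,0,0],[0,0,0,0]]'
python3 - <<'E'
from h import *
import pickle
s=pickle.load(open('s22.pkl','rb')); w=pickle.load(open('w22.pkl','rb'))
def rd(f,u,v):
    a=onz(f,u,v,0.05);R=cv2.Rodrigues(f['rvec'])[0];c=-R.T@np.ravel(f['tvec']);d=a-c;return c,d/np.linalg.norm(d)
c1,d1=rd(w,97,142); c2,d2=rd(s,200+(350-1.2)/3.4,160+(390-1.2)/3.4)
x=np.linalg.lstsq(np.stack([d1,-d2],1),c2-c1,rcond=None)[0]; print('ball',(c1+d1*x[0]).round(4),(c2+d2*x[1]).round(4))
P=cloud(w)
for p in [(101,180),(104,200),(107,230),(110,260),(112,278)]: print('bar',P[p[1],p[0]].round(4))
f=grab('top'); save(f['image'],'t23',(180,120,500,320),2.4); pickle.dump(f,open('t23.pkl','wb'))
g=grab('scene'); save(g['image'],'s23'); pickle.dump(g,open('s23.pkl','wb'))
E
```

```text
t: 45.4
eef_pos: [0.4505, 0.3168, 0.3901]
ee_rot: [3.14, -0.002, -1.595]
force: [-0.5, -0.3, 0.9]
width: 0.0615
ball [ 0.6133 -0.0872  0.0885] [ 0.6124 -0.0897  0.088 ]
bar [ 0.6135 -0.0614  0.0902]
bar [ 0.6134 -0.0474  0.0903]
bar [ 0.6145 -0.0258  0.0904]
bar [ 0.6168 -0.0029  0.0887]
bar [0.6172 0.0109 0.0894]
```

View pics/t23.png

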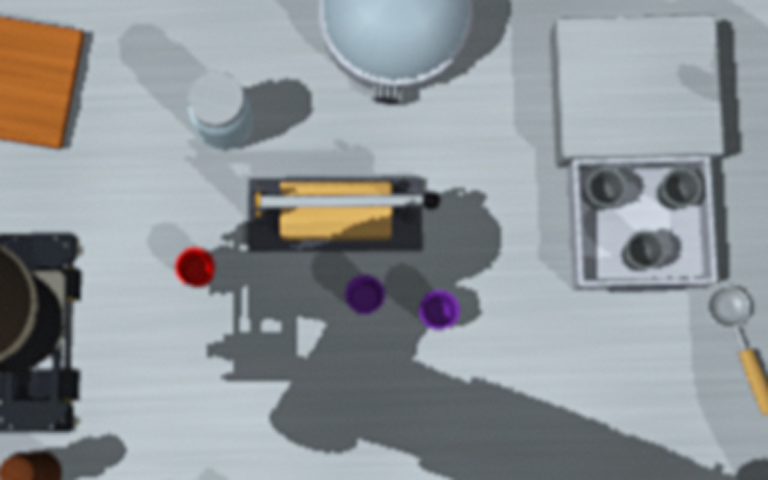

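View pics/s23.png

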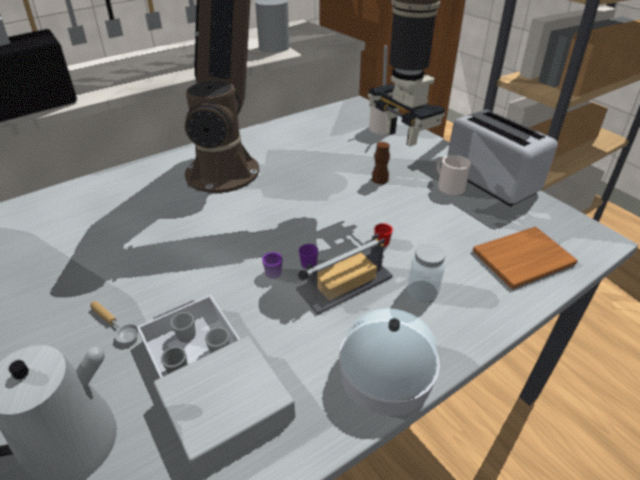

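Run:
```python
from h import *
import pickle
f=pickle.load(open('t23.pkl','rb'))
o=lambda u,v,z: onz(f,180+(u-.7)/2.4,120+(v-.7)/2.4,z)
b=np.array([o(*p,.046) for p in [(279,181),(391,181),(392,239),(280,240)]]);print('pile',b.mean(0).round(4)); d=b[0]-b[1]+b[3]-b[2]; print(np.arctan2(-d[0],d[1]))
b=np.array([o(*p,.010) for p in [(250,178),(422,177),(423,249),(249,250)]]);print('plate',b.mean(0).round(4))
save(f['image'],'t23a',(275,185,370,230),8)
g=pickle.load(open('s23.pkl','rb')); save(g['image'],'s23a',(290,220,400,320),7)
P=cloud(f); print('top z',np.median(P[212:218,300:340,2]))
```

```text
pile [0.6123 0.0227 0.046 ]
-0.02530813018493195
plate [0.6154 0.022  0.01  ]
top z 0.04551743159564829
```

View pics/s23a.png

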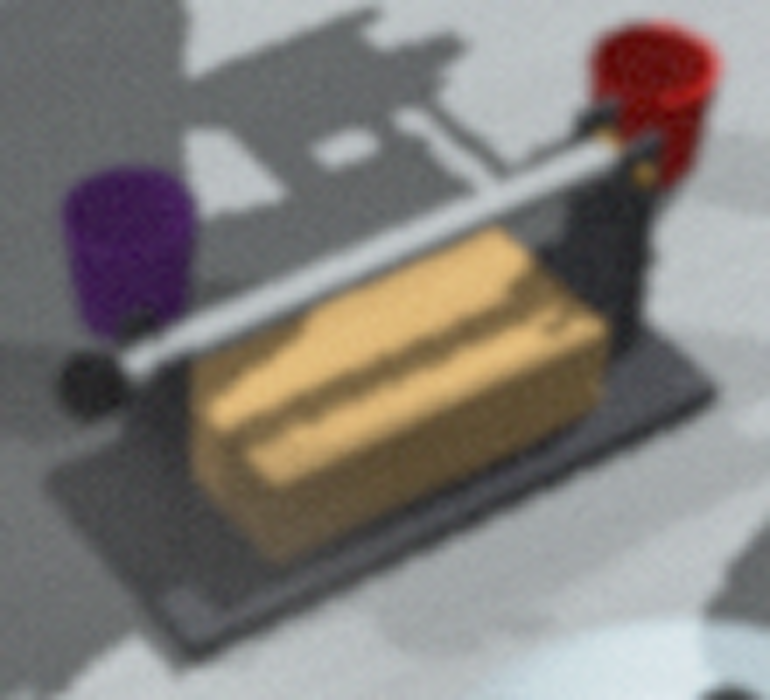

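```bash
python3 -c "
from station import arm
print(arm.job_done()); print(arm.get_state()['t'])"
```

```text
the job is handed in; nothing more can be done
None
the job is handed in; nothing more can be done
```

The job is handed in, about 45 s into the 210 s allowed. The egg cup is in the drawer, all three snack boards are piled on the rack, and the bar is closed in its catch.

**Last checks:**
- **Egg cup:** it stands upright in the empty half of the drawer, next to the other two cups.
- **Boards:** only three beech boards were visible in any view. The pile is about 1 to 3 mm from the plate's centre and lies along it to within about 0.01 rad. Its top is at 45.5 mm, with flush edges. The top camera put the pile about 3 mm off in x and the wrist camera under 1 mm, both within the limit.
- **Bar:** it lies level, with its top surface at 89 to 90 mm against the nominal 90 mm. The ball is at 88 mm, so the angle is roughly 0.01 rad. It has been let go.
- **Other things:** the jar, mug, pepper mill, spoon and coloured cups look unmoved in the last pictures; I did not measure them. The wood-handled item by the drawer is the only thing that fits the spoon.

**Unplanned events:**
- The middle board was knocked about 5 cm aside during the run. I found it again and re-measured it before gripping.
- The open bar had swung from about 1.71 to 1.86 rad by the time I went to grip it, probably brushed by the arm. I re-measured the ball before leading it down.

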